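# Photograph a sample jar: slot in the backing plate, show the jar to the camera

### The arm

A 7-joint arm with a two-finger parallel gripper is mounted at the origin on a cart in front of the work surface, level with it; the furniture and walls round the work are solid. World frame = base frame: x ahead of the robot, y to its left, z up, the work surface at z = 0. Lengths are in mm, angles in rad, forces in N, time in s.
With the tool pointing down it reaches from about 400 to 900 mm from the base axis. Payload 5.5 kg.
Tool frame: the origin (TCP) lies on the centre line of the jaws, within the pads' length; the fingertips stand 25 mm ahead of it and the grasp point (between the pads) lies 6 mm ahead of it; z points along the fingers, y is the direction in which the jaws open and shut (so a half turn about z gives the same grasp; the last joint's range is limited). The gripper opens to 85 mm and grips with 20 to 120 N. Pads are 22 mm wide; open, the fingers measure 114 mm over their backs; the gripper's body (76 mm by 85 mm) begins 54 mm behind the grasp point. The pads swing forward as they close: fully open they stand 13 mm farther back than shut.
Start: joints at [-0.911, 0.501, -0.427, 1.55, 0.221, 1.138, -0.21], TCP at [251.169, 599.511, 256.31] pointing down, gripper open.
Joint ranges: [-2.88, 2.88], [-0.31, 2.03], [-1.54, 1.56], [0.2, 2.42], [-1.41, 4.55], [0.19, 2.02], [-2.57, 2.57]. Speed limits (rad/s): [2.57, 2.57, 3.14, 3.14, 3.14, 3.14, 3.14].

### API

Orientations are given as a rotation vector (axis times angle).
In Python, from workcell import read_state, camera, calibration, hand_in, recognise, masks_of gives the robot as it stands.
- The arm moves only by the shell command python3 -m creep 'ROWS' [FORCE]. ROWS is JSON, a list of rows, each an object of numbers: "x", "y", "z": the shift along the tool's x, y, z in mm; "rx", "ry", "rz": the turn, a rotation vector about the tool's x, y, z in degrees; "jaw": the opening, from 0 (shut) to 1 (fully open). A call has 1 to 12 rows; each row is the pose to reach, as a shift and turn from the pose commanded when the call began, along the tool's axes at that moment; what a row does not reach only later rows make up. A row lasts 1/8 s, in which the tool goes at most 62.5 mm and 10.7 degrees, less where a joint would pass 70% of its speed; a pose out of reach is approached as far as the arm can. A call with a gripper value outside its range is refused whole. The fingers move at their own pace and stop on an object; FORCE is the grip in N (left out, the last holds). Time passes only in rows, so rows that repeat a pose let the fingers close. It gives the time, the measured TCP pose, the force and the opening at its end, in the units of the state.
- read_state(): the state, without advancing time (a new reading comes with each control period).
- camera(name): name is "scene" or "top" or "wrist"; returns (picture, depth): 480x640x3 uint8, red, green, blue; 480x640 float32, mm along the optical axis (not along the pixel's ray), 0 where there is no reading.
- calibration(name): a dict with "K" (3x3 intrinsics, pixels), "rvec" (rotation vector, rad) and "tvec" (3), from world to camera coordinates, as OpenCV has them; the wrist camera has in their place "T_tool_cam" (4x4, takes a point from camera to tool coordinates, whose origin is the TCP and whose axes are the flange's). Camera axes: x right, y down, z forward; pixel columns grow to the right and rows downward; lengths in mm; the calibration is good to about 2 mm. A picture is of the moment at which its call begins: read the wrist's pose just before it. calibration takes no time and is no camera call.
- hand_in(): hands the job in, once; it reports no verdict.
Trained networks look in the newest picture that a camera, given by its name, has taken for a name from the list of things; names that differ only in an ending like _2 or _b are one class to them, and where a whole thing is asked for, a point or a joint stands for the part that bears it (a point fixed in the world has none). Each returns a list of dicts, best first, with "conf" (0 to 1); they miss things now and then, are a little off and sometimes report something else, mostly with a low value. They report only what shows in the picture. A call takes as long as a camera call.
- recognise(camera, label): "rect" ([centre column, centre row, width, height] in pixels, round what is visible of it).
- masks_of(camera, label): "region" (480x640 bool, what is visible of it) and "rect" ([centre column, centre row, width, height] in pixels, round what is visible of it).
The state is a dict: "clock": time; "qpos": joint angles; "joint_velocities": joint speeds; "effort": joint torques, N m; "position": TCP position; "orientation": TCP orientation; "ft_force": force on the tool from outside, world axes, zero at the start; "torque": the same for the moment, N m; "finger_gap": opening from 0.0 (shut) to 1.0 (fully open).
Only numpy, scipy, OpenCV 4.12 (cv2) and the standard library are available. Lean on these libraries where they do the work, as an engineer would, in place of code of your own. Each camera call takes 0.05 s, during which the arm holds its last target.

### The job

Get the red-lidded sample jar's picture taken: move the black backing plate from its wooden parking block into the slot of the aluminium block on the photo stand, fully down, and let go of it. Then, from the row of three jars standing together on the left, pick up the one with the red lid and hold it upright in the air straight above the round mark on the stand, its middle level with the camera lens and its paper label facing squarely into the lens. Finish while still holding it there, motionless and touching neither stand nor plate; leave everything else on the bench where it is.

Things in the scene. Friction and masses are not known exactly. Their poses are not given: they have to be found in the camera images.
- photo_stand: fixed photo stand: white base plate 110 (x) x 290 (y) x 10 mm; origin on the bench right under the red-ringed round mark on the base. Its -y end carries a black camera looking along +y (lens front 100 mm from the mark; camera top 156 mm above the bench, housing 60 mm wide); its +y end carries an aluminium block 112 (x) x 46 (y) mm, top 60 mm above the bench, with one slot. z up
- lens (a point): centre of the camera's lens front, 130 mm above the bench; axes as photo_stand, the camera looks along +y
- view_spot (a point): point in the air 130 mm above the bench, 100 mm in front of the lens, straight above the round mark: where the middle of the jar shall be; axes as photo_stand
- stand_slot (a point): centre of the slot's mouth in the top of the aluminium block, 60 mm above the bench; the slot is 88 mm long (x) and 10 mm wide (y), 38 mm deep (floor 22 mm above the bench), its rim chamfered 5 mm; axes as photo_stand, the slot's middle plane lies 85 mm from the mark
- parking_block: fixed wooden block 108 (x) x 40 (y) x 45 mm tall in which the plate stands at first, in a slot 8 mm wide (y), 84 mm long (x), 30 mm deep (floor 15 mm above the bench); origin centre of its underside, z up
- plate_foot (a point): middle of the lower edge of the loose black backing plate: panel 80 (x) x 6 (y) x 135 mm tall (z), with an orange grip tab on top; 0.12 kg; x along the panel, y through its thickness, z up; front and back alike. In the stand slot its top is 181 mm above the bench, and it may lean up to 0.11 rad
- plate_tab (a point): centre of the plate's orange grip tab, 36 (x) x 14 (y) x 24 mm tall, 147 mm above the plate's lower edge and 12 mm below its top; pinch it across y; axes as plate_foot
- red_jar_centre (a point): the sample jar with the red screw lid in the row of three on the left (a like one far right at the back belongs to the room), white body, 56 mm across, 76 mm tall, 0.08 to 0.18 kg; point half-way up on its axis (38 mm above its underside). The lid is the top 14 mm; the wall is straight and may be gripped anywhere. Its one white paper label is centred on its own -x side; z up
- white_jar_centre (a point): decoy sample jar with a white screw lid, 56 mm across, 76 mm tall; point half-way up on its axis, z up; leave it alone
- blue_jar_centre (a point): decoy sample jar with a blue screw lid, 56 mm across, 73 mm tall; point half-way up on its axis, z up; leave it alone. A tall microscope is fixed left of the row and a tall rod stand with a clamp (rod about 0.62 m ahead of and 0.27 m left of the robot) behind it: keep the wrist clear of both.
- bench_stopwatch: black stopwatch lying on the bench, 97 x 91 x 18 mm; origin centre of its underside; leave it
- bench_carton: white carton standing on edge, 90 x 34 x 135 mm; origin centre of its underside; leave it
- bench_brush: wooden sieve brush lying along its y, 30 x 184 x 16 mm; origin centre of its underside; leave it

How it is judged:
By the outcome, as a careful person would: the job done as asked, in the order asked, and still so for the second after the job is handed in, while the arm keeps its last pose, push and grip.
It also fails if it takes over 70 s, if anything falls off the work surface, if the arm or the gripper's body presses on something with over 40 N, if the wrist force passes 120 N, or if a joint passes its speed limit or range.

## Working session

There is one attempt and no reset: what is moved stays moved. The work goes in short steps, Python scripts to look and compute and a shell command to move; the robot and the scene stay as the last step left them, time stands still between calls to the robot, and variables do not carry over. Pictures are saved under pics/ and viewed, and the job is handed in when it is done.

```bash
ls; mkdir -p pics; cat > h.py <<'E'
import numpy as np, cv2
from workcell import *
from scipy.spatial.transform import Rotation as R
def snap(n,f):
    p,d=camera(n); cv2.imwrite('pics/'+f,p[:,:,::-1]); return p,d
def Twc(n,st=None):
    c=calibration(n)
    if 'T_tool_cam' in c:
        T=np.eye(4);T[:3,:3]=R.from_rotvec(st['orientation']).as_matrix();T[:3,3]=st['position']
        return np.array(c['K']),T@np.array(c['T_tool_cam'])
    T=np.eye(4);T[:3,:3]=R.from_rotvec(np.ravel(c['rvec'])).as_matrix();T[:3,3]=np.ravel(c['tvec'])
    return np.array(c['K']),np.linalg.inv(T)
def cloud(n,d,st=None):
    K,T=Twc(n,st)
    v,u=np.mgrid[:480,:640]
    X=np.stack([(u-K[0,2])/K[0,0]*d,(v-K[1,2])/K[1,1]*d,d],-1)
    P=X@T[:3,:3].T+T[:3,3]; P[d<=0]=np.nan
    return P
E
python3 - <<'E'
from h import *
st=read_state();print(st)
for n in ['scene','top','wrist']:
    p,d=snap(n,n+'0.png'); np.save(n+'0.npy',d)
    K,T=Twc(n,st);print(n,K.tolist(),T.round(3).tolist())
E
```

```text
pics
{'clock': 0.0, 'qpos': array([-0.91079647,  0.50184826, -0.42677468,  1.55148198,  0.22081653,
        1.13827795, -0.21028954]), 'joint_velocities': array([-1.32607963e-03,  9.56967631e-05, -9.40690867e-04,  2.09140773e-04,
       -1.15222799e-04, -1.66981370e-03,  7.53810237e-05]), 'effort': array([-5.49206034e-04, -5.69506967e+01, -5.81611499e+00, -2.80939651e+01,
        1.07381304e-02,  1.15839404e-02,  7.94849370e-06]), 'position': array([251.00606846, 598.87045435, 255.244269  ]), 'orientation': array([-6.19027063e-01, -3.07956208e+00,  2.99801657e-03]), 'ft_force': array([ 0.25644464, -0.73228777,  0.05546973]), 'torque': array([ 0.0004106 , -0.05090352,  0.05372884]), 'finger_gap': 0.9993621004091341}
scene [[530.7989846775794, 0.0, 315.60857410843636], [0.0, 530.7989846775794, 234.07319539426925], [0.0, 0.0, 1.0]] [[0.481, -0.479, 0.734, -471.463], [-0.877, -0.266, 0.401, -574.016], [0.003, -0.837, -0.548, 829.516], [0.0, 0.0, 0.0, 1.0]]
top [[510.9892898987596, 0.0, 319.9598505787718], [0.0, 510.9892898987596, 233.36769009660966], [0.0, 0.0, 1.0]] [[0.022, -0.997, 0.077, 386.756], [-1.0, -0.023, -0.011, -60.898], [0.013, -0.077, -0.997, 1416.117], [0.0, 0.0, 0.0, 1.0]]
wrist [[372.6671885551115, 0.0, 322.55694469819275], [0.0, 372.6671885551115, 233.91621207070486], [0.0, 0.0, 1.0]] [[0.387, 0.879, 0.281, 179.014], [0.922, -0.368, -0.119, 629.425], [-0.001, 0.305, -0.952, 373.564], [0.0, 0.0, 0.0, 1.0]]
```

View pics/scene0.png

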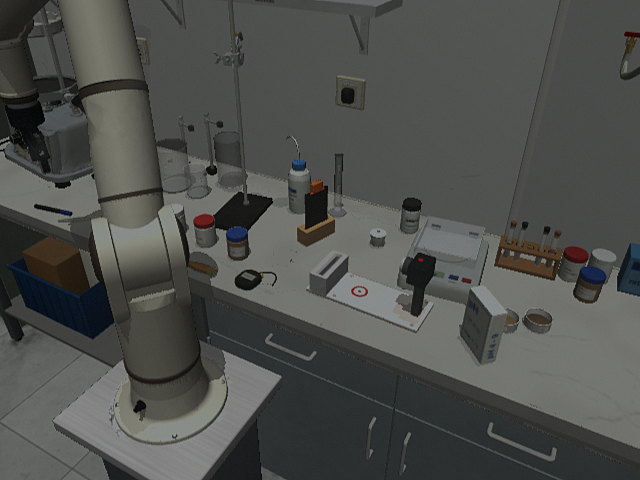

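View pics/top0.png

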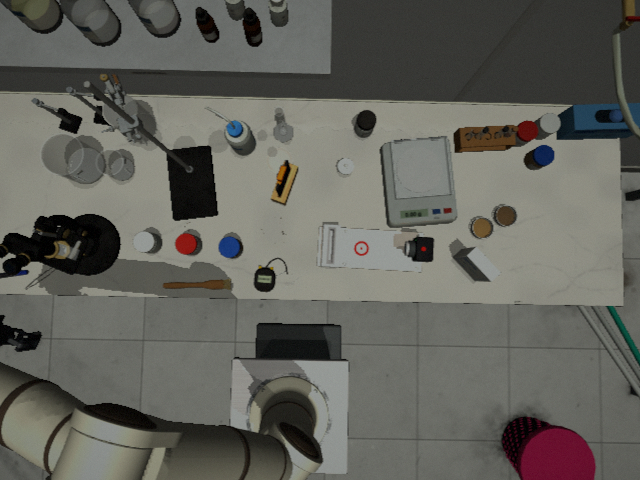

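View pics/wrist0.png

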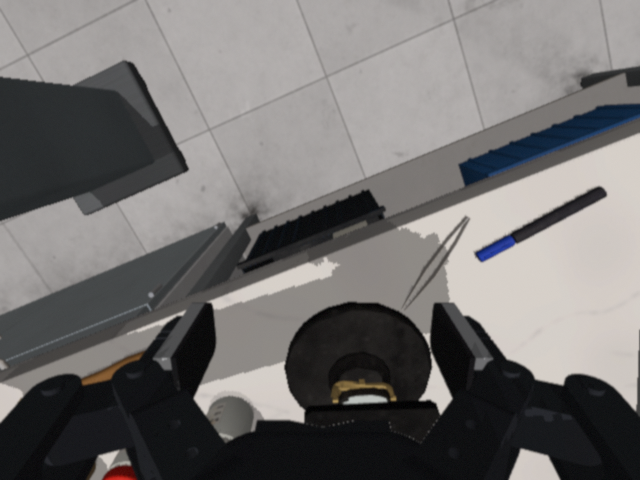

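```bash
python3 - <<'E'
from h import *
d=np.load('top0.npy');P=cloud('top',d)
for n in ['photo_stand','parking_block','plate_tab','plate_foot','red_jar_centre','white_jar_centre','blue_jar_centre','bench_stopwatch','bench_carton','bench_brush']:
    for m in masks_of('top',n)[:2]:
        r=m['region'];q=P[r];q=q[~np.isnan(q[:,0])]
        zt=np.percentile(q[:,2],97) if len(q) else 0
        t=q[np.abs(q[:,2]-zt)<6]
        print(n,round(m['conf'],2),np.round(m['rect']),'zt',zt.round(1),'topmean',t.mean(0).round(1),'min',q.min(0).round(),'max',q.max(0).round())
        if len(t)>10: print('    ',[np.round(v,1) for v in cv2.minAreaRect(t[:,:2].astype(np.float32))])
p=cv2.imread('pics/top0.png')
cv2.imwrite('pics/topc.png',cv2.resize(p[140:290,120:500],None,fx=2.1,fy=2.1,interpolation=cv2.INTER_CUBIC))
E
```

```text
photo_stand 0.65 [377. 247. 117.  44.] zt 158.6 topmean [ 451.7 -330.7  157.5] min [ 396. -393.   -9.] max [523. -70. 164.]
     [array([ 451.5, -321.6]), array([59.6, 65.1]), np.float64(0.5)]
parking_block 0.82 [284. 183.  28.  40.] zt 51.0 topmean [623.5  20.2  47.6] min [573. -10. -10.] max [679.  65. 125.]
     [array([629.4,  24.6]), array([ 38.5, 107.6]), np.float64(69.8)]
plate_tab 0.78 [284. 180.  13.  35.] zt 177.7 topmean [630.2  24.8 175.1] min [592.  10.  -2.] max [701.  41. 180.]
     [array([629.6,  25.2]), array([12.8, 35.6]), np.float64(69.9)]
plate_tab 0.26 [282. 184.  25.  40.] zt 51.1 topmean [625.5  20.4  47.8] min [573. -10. -10.] max [693.  59. 117.]
     [array([630. ,  24.7]), array([ 39. , 108.3]), np.float64(70.2)]
plate_foot 0.69 [282. 177.  16.  35.] zt 177.6 topmean [629.9  25.1 175.1] min [592.  10.  -3.] max [688.  50. 180.]
     [array([629.6,  25.3]), array([12.9, 35.6]), np.float64(69.4)]
red_jar_centre 0.8 [188. 244.  25.  27.] zt 82.0 topmean [457.3 275.4  78.6] min [428. 247.  -6.] max [489. 303.  85.]
     [array([456.4, 275.5]), array([53. , 52.
[... 462 characters left out ...]
[629.9  25.1 175.1] min [592.  10.  -3.] max [694.  50. 180.]
     [array([629.6,  25.3]), array([12.9, 35.6]), np.float64(69.4)]
bench_stopwatch 0.84 [269. 274.  34.  36.] zt 23.7 topmean [365.8  73.5  20.4] min [334.  20.  -7.] max [428. 106.  28.]
     [array([366.2,  73.1]), array([54.8, 63.8]), np.float64(84.1)]
bench_carton 0.65 [474. 264.  42.  33.] zt 141.2 topmean [ 417.5 -485.1  138.2] min [ 375. -522.   -2.] max [ 460. -442.  147.]
     [array([ 418.4, -485.5]), array([90., 35.]), np.float64(42.7)]
bench_brush 0.59 [196. 283.  66.   6.] zt 20.7 topmean [348.4 252.6  17.4] min [336. 168.  -5.] max [364. 354.  24.]
     [array([349.5, 257.9]), array([ 21.7, 180.8]), np.float64(1.3)]
```

View pics/topc.png

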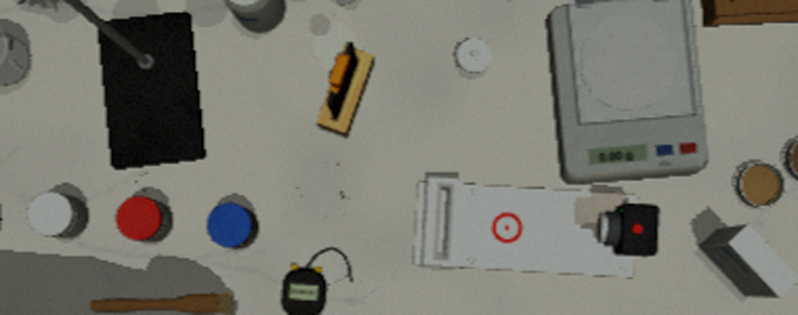

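```bash
python3 - <<'E'
from h import *
d=np.load('top0.npy');P=cloud('top',d)
p=cv2.imread('pics/top0.png').astype(int)
x,y,z=P[...,0],P[...,1],P[...,2]
print('bench z',np.nanmedian(z[(abs(x-520)<20)&(abs(y-150)<80)]))
b=(abs(z-62)<8)&(x>370)&(x<530)&(y>-160)&(y<-40)
r=cv2.minAreaRect(P[b][:,:2].astype(np.float32));print('block',b.sum(),r,np.median(z[b]))
b=(abs(z-12)<5)&(x>370)&(x<530)&(y>-390)&(y<-40)
r=cv2.minAreaRect(P[b][:,:2].astype(np.float32));print('base',b.sum(),r,np.median(z[b]))
# red ring
B,G,Rr=p[...,0],p[...,1],p[...,2]
m=(Rr>G+50)&(Rr>B+50)&(x>400)&(x<520)&(y<-120)&(y>-300)
v,u=np.nonzero(m);print('ring px',m.sum(),u.mean(),v.mean(),P[m].mean(0),(u.min()+u.max())/2,(v.min()+v.max())/2)
K,T=Twc('top')
def ray(u,v,zz):
    c=T[:3,:3]@np.array([(u-K[0,2])/K[0,0],(v-K[1,2])/K[1,1],1]);s=(zz-T[2,3])/c[2];return T[:3,3]+s*c
print(ray((u.min()+u.max())/2,(v.min()+v.max())/2,10))
# block edges
b=(abs(z-62)<8)&(x>370)&(x<530)&(y>-160)&(y<-40)
q=P[b]
for lo in range(390,530,10):
    s=q[(q[:,0]>lo)&(q[:,0]<=lo+10)]
    if len(s): print(lo,len(s),s[:,1].min().round(1),s[:,1].max().round(1))
m=(Rr>G+50)&(Rr>B+50)&(x>420)&(x<520)&(y<-310)&(y>-360)&(z>100)
print('cam red dot',P[m].mean(0),m.sum())
cv2.imwrite('pics/topd.png',cv2.resize(cv2.imread('pics/top0.png')[215:280,310:445],None,fx=5.9,fy=5.9,interpolation=cv2.INTER_CUBIC))
E
```

```text
bench z 0.9310077150882989
block 600 ((460.663818359375, -104.62034606933594), (45.923370361328125, 111.9443588256836), 87.76537322998047) 60.76532546668261
base 2863 ((449.269775390625, -215.8567657470703), (344.3932189941406, 157.1881103515625), 89.80029296875) 11.50019690599288
ring px 77 361.2207792207792 248.23376623376623 [ 457.1119402  -191.51649179   11.36315439] 361.0 248.0
[ 457.81532863 -191.02482298   10.        ]
400 32 -123.4 -81.0
410 64 -125.8 -80.8
420 53 -125.8 -80.6
430 48 -125.7 -80.5
440 46 -125.5 -82.7
450 53 -125.3 -82.6
460 54 -127.7 -82.4
470 50 -127.4 -82.2
480 45 -127.4 -84.5
490 53 -127.2 -84.4
500 61 -126.9 -84.1
510 41 -129.5 -83.9
cam red dot [ 452.74301949 -330.40379126  159.18642297] 21
```

View pics/topd.png

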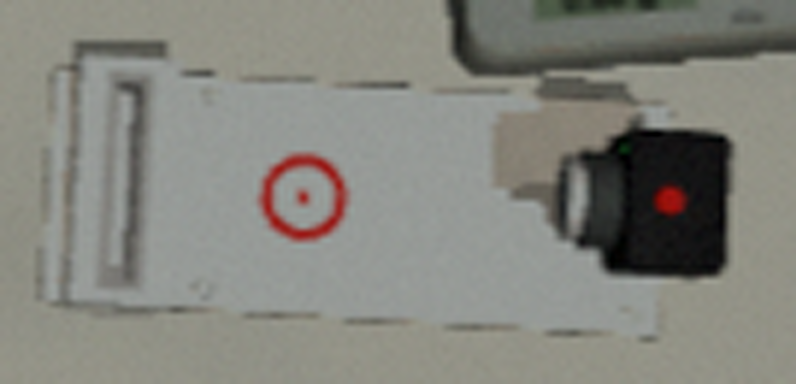

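```bash
python3 - <<'E'
from h import *
p=cv2.imread('pics/scene0.png')
a=cv2.resize(p[190:270,150:290],None,fx=5,fy=5,interpolation=cv2.INTER_CUBIC)
cv2.imwrite('pics/scenec.png',cv2.convertScaleAbs(a,alpha=1.3))
st=read_state();Rm=R.from_rotvec(st['orientation']).as_matrix();print(Rm.round(3));print(np.array(calibration('wrist')['T_tool_cam']).round(3))
E
```

```text
[[-0.922  0.386 -0.   ]
 [ 0.386  0.922  0.   ]
 [ 0.     0.    -1.   ]]
[[-0.00000e+00 -9.52000e-01 -3.05000e-01  7.82120e+01]
 [ 1.00000e+00 -0.00000e+00  1.00000e-03  1.33000e-01]
 [-1.00000e-03 -3.05000e-01  9.52000e-01 -1.18316e+02]
 [ 0.00000e+00  0.00000e+00  0.00000e+00  1.00000e+00]]
```

View pics/scenec.png

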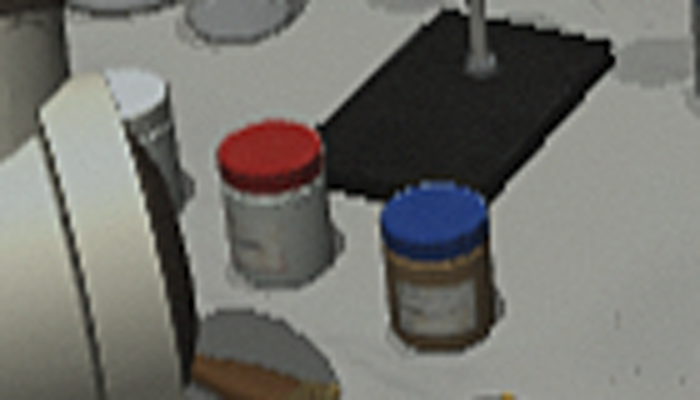

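```bash
cat >> h.py <<'E'
def rel(pos,Rt,st=None):
    st=st or read_state(); Rc=R.from_rotvec(st['orientation']).as_matrix()
    s=Rc.T@(np.array(pos,float)-st['position']); r=np.degrees(R.from_matrix(Rc.T@Rt).as_rotvec())
    print('shift',s.round(1),'rot',r.round(2),'dist',np.linalg.norm(s).round(),'ang',np.linalg.norm(r).round(1))
def Rdown(yaw,tilt=0):
    # tool x axis horizontal direction at yaw deg, pointing down; tilt: tool z leans away from tool x side
    a=np.radians(yaw); x=np.array([np.cos(a),np.sin(a),0]); z=np.array([0,0,-1.]); y=np.cross(z,x)
    return np.stack([x,y,z],1)@R.from_euler('y',-tilt,degrees=True).as_matrix()
E
python3 - <<'E'
from h import *
print(Rdown(180,25).round(3))
rel([389,275,170],Rdown(185,25))
E
```

```text
[[-0.906  0.     0.423]
 [ 0.     1.    -0.   ]
 [-0.423  0.    -0.906]]
shift [-252.6 -246.    86.3] rot [ -6.05 -24.51 -27.29] dist 363.0 ang 37.2
```

```bash
python3 -m creep '[{"x":-253,"y":-246,"z":86,"rx":-6,"ry":-24.5,"rz":-27.3,"jaw":1},{"x":-253,"y":-246,"z":86,"rx":-6,"ry":-24.5,"rz":-27.3,"jaw":1},{"x":-253,"y":-246,"z":86,"rx":-6,"ry":-24.5,"rz":-27.3,"jaw":1},{"x":-253,"y":-246,"z":86,"rx":-6,"ry":-24.5,"rz":-27.3,"jaw":1},{"x":-253,"y":-246,"z":86,"rx":-6,"ry":-24.5,"rz":-27.3,"jaw":1},{"x":-253,"y":-246,"z":86,"rx":-6,"ry":-24.5,"rz":-27.3,"jaw":1},{"x":-253,"y":-246,"z":86,"rx":-6,"ry":-24.5,"rz":-27.3,"jaw":1},{"x":-253,"y":-246,"z":86,"rx":-6,"ry":-24.5,"rz":-27.3,"jaw":1},{"x":-253,"y":-246,"z":86,"rx":-6,"ry":-24.5,"rz":-27.3,"jaw":1}]'
python3 - <<'E'
from h import *
st=read_state();rel([389,275,170],Rdown(185,25),st);print(st['qpos'].round(2))
p,d=snap('wrist','w1.png');np.save('w1.npy',d)
E
```

```text
clock: 1.78
position: [389.4, 276.8, 170.9]
orientation: [-0.121, 2.702, 0.028]
ft_force: [0.2, -0.4, -0.7]
finger_gap: 1.003
shift [ 0.8 -1.7  0.6] rot [0.09 0.03 0.1 ] dist 2.0 ang 0.1
[-0.68  0.16 -0.22  2.33  0.82  0.48  0.06]
```

View pics/w1.png

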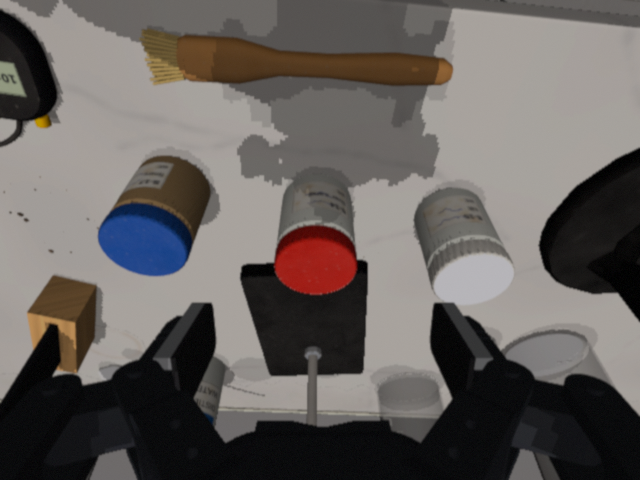

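```bash
python3 - <<'E'
from h import *
p=cv2.imread('pics/w1.png')
a=cv2.resize(p[165:300,260:375],None,fx=4.4,fy=4.4,interpolation=cv2.INTER_CUBIC)
a=cv2.rotate(a,cv2.ROTATE_180)
cl=cv2.createCLAHE(3,(4,4));l=cv2.cvtColor(a,cv2.COLOR_BGR2LAB);l[...,0]=cl.apply(l[...,0]);a=cv2.cvtColor(l,cv2.COLOR_LAB2BGR)
cv2.imwrite('pics/w1c.png',a)
E
```

```text
(no output)
```

View pics/w1c.png

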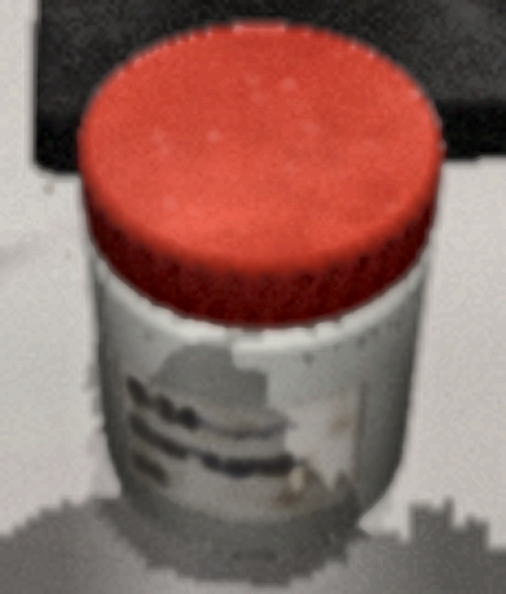

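```bash
cat >> h.py <<'E'
def unwrap(pic,K,T,cx,cy,r,phis,zs):
    ph,zz=np.meshgrid(np.radians(phis),zs)
    X=np.stack([cx+r*np.cos(ph),cy+r*np.sin(ph),zz,np.ones_like(ph)],-1)@np.linalg.inv(T).T
    u=K[0,0]*X[...,0]/X[...,2]+K[0,2];v=K[1,1]*X[...,1]/X[...,2]+K[1,2]
    return cv2.remap(pic,u.astype(np.float32),v.astype(np.float32),cv2.INTER_CUBIC)
E
python3 - <<'E'
from h import *
from scipy.optimize import least_squares
st=read_state();d=np.load('w1.npy');K,T=Twc('wrist',st);P=cloud('wrist',d,st)
p=cv2.imread('pics/w1.png')
x,y,z=P[...,0],P[...,1],P[...,2]
for nm,c in [('red',(457,275)),('white',(459,385)),('blue',(450,163))]:
    m=(np.hypot(x-c[0],y-c[1])<40)&(z>18)&(z<58)
    q=P[m]
    f=least_squares(lambda a:np.hypot(q[:,0]-a[0],q[:,1]-a[1])-28,c,loss='soft_l1')
    t=P[(np.hypot(x-c[0],y-c[1])<30)&(z>66)]
    print(nm,f.x.round(1),m.sum(),'top',t.mean(0).round(1),[np.round(k,1) for k in cv2.minEnclosingCircle(t[:,:2].astype(np.float32))])
    if nm=='red': c0=f.x
print('bench',np.nanmedian(z[(abs(x-400)<20)&(abs(y-330)<20)]))
phis=np.arange(270,90,-0.5);zs=np.arange(76,0,-0.3)
a=unwrap(p,K,T,*c0,28,phis,zs)
a=cv2.resize(a,None,fx=2,fy=2)
for g in range(270,90,-15):
    i=int((270-g)*4);cv2.line(a,(i,0),(i,12 if g%30 else 25),(0,255,0),1);cv2.putText(a,str(g),(i,40),0,.4,(0,255,0))
cl=cv2.createCLAHE(3,(4,4));l=cv2.cvtColor(a,cv2.COLOR_BGR2LAB);l[...,0]=cl.apply(l[...,0]);a=cv2.cvtColor(l,cv2.COLOR_LAB2BGR)
cv2.imwrite('pics/unw1.png',a)
E
```

```text
red [456. 278.] 2517 top [450.5 276.4  76. ] [array([455. , 278.1]), np.float64(28.6)]
white [459.2 388.2] 2806 top [453.1 385.   75.6] [array([458.8, 387. ]), np.float64(28.4)]
blue [450.  165.1] 3259 top [444.9 166.5  73.2] [array([449.5, 166. ]), np.float64(28.6)]
bench 0.7358751821523839
```

View pics/unw1.png

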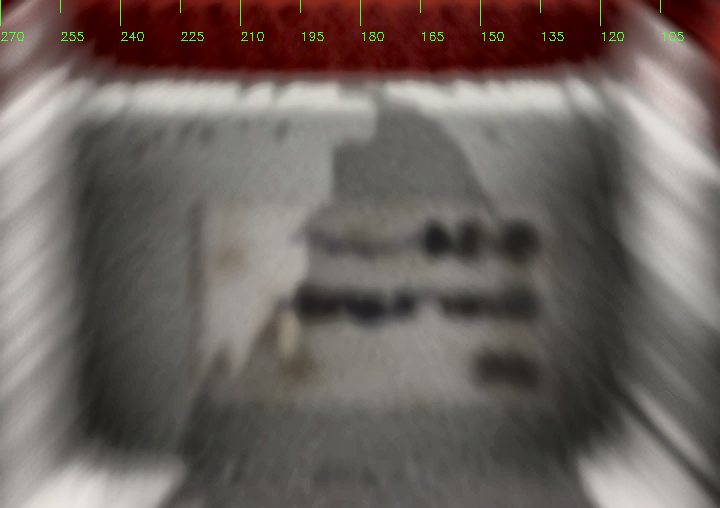

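```bash
python3 - <<'E'
from h import *
st=read_state();K,T=Twc('wrist',st)
p=cv2.imread('pics/w1.png')
phis=np.arange(240,115,-1.);
zs=np.r_[np.arange(17,20,.3),np.arange(32.5,35,.3),np.arange(41.5,44,.3)]
a=unwrap(p,K,T,456,278,28,phis,zs).astype(float)
lab=a.mean(0); rb=lab[:,2]-lab[:,0]
for f,l,r in zip(phis,lab,rb):
    if f<155 or f>205: print(int(f),l.round(),r.round(1))
E
```

```text
240 [82. 85. 86.] 4.4
239 [82. 86. 87.] 4.8
238 [83. 87. 88.] 4.9
237 [83. 88. 89.] 5.1
236 [84. 89. 89.] 4.9
235 [85. 89. 90.] 4.9
234 [85. 90. 90.] 5.1
233 [86. 90. 91.] 5.1
232 [86. 91. 92.] 5.1
231 [87. 92. 92.] 5.2
230 [87. 92. 93.] 5.4
229 [87. 92. 93.] 5.6
228 [88. 92. 93.] 5.4
227 [88. 92. 93.] 4.9
226 [89. 93. 94.] 5.2
225 [89. 94. 95.] 5.7
224 [88. 93. 95.] 6.9
223 [87. 92. 95.] 7.9
222 [86. 91. 94.] 8.4
221 [86. 91. 94.] 8.7
220 [87. 92. 96.] 9.1
219 [88. 93. 97.] 9.1
218 [90. 95. 99.] 9.4
217 [ 92.  97. 101.] 9.9
216 [ 93.  99. 102.] 9.8
215 [ 93.  99. 103.] 10.1
214 [ 93.  99. 104.] 10.6
213 [ 93. 100. 104.] 10.6
212 [ 94. 100. 104.] 10.6
211 [ 94. 100. 105.] 10.8
210 [ 95. 101. 105.] 10.6
209 [ 95. 101. 105.] 10.5
208 [ 95. 101. 105.] 10.3
207 [ 95. 101. 105.] 10.1
206 [ 95. 102. 106.] 10.5
154 [78. 82. 86.] 7.4
153 [77. 81. 84.] 7.2
152 [76. 80. 83.] 7.0
151 [76. 80. 83.] 7.5
150 [76. 80. 84.] 8.1
149 [76. 81. 85.] 8.2
148 [76. 81. 84.] 8.1
147 [76. 81. 84.] 8.1
146 [75. 80. 83.] 8.3
145 [74. 79. 82.] 8.1
144 [73. 78. 81.] 7.8
143 [72. 76. 79.] 7.9
142 [70. 75. 78.] 7.9
141 [69. 74. 78.] 8.1
140 [69. 74. 77.] 8.2
139 [70. 74. 78.] 8.0
138 [71. 76. 79.] 7.8
137 [73. 77. 81.] 7.8
136 [75. 80. 83.] 8.0
135 [77. 82. 85.] 8.0
134 [77. 82. 85.] 8.0
133 [77. 81. 85.] 8.1
132 [75. 80. 83.] 8.0
131 [74. 78. 82.] 7.7
130 [73. 78. 80.] 6.9
129 [73. 77. 79.] 6.1
128 [74. 77. 78.] 4.9
127 [74. 77. 78.] 4.3
126 [74. 77. 78.] 4.3
125 [74. 77. 78.] 4.5
124 [73. 76. 77.] 4.4
123 [72. 75. 76.] 4.0
122 [71. 75. 75.] 3.9
121 [71. 74. 75.] 4.1
120 [71. 75. 76.] 4.1
119 [71. 75. 75.] 4.1
118 [71. 75. 75.] 4.2
117 [72. 75. 76.] 4.1
116 [74. 77. 79.] 4.2
```

```bash
python3 - <<'E'
from h import *
rel([400,-120,330],Rdown(178,0))
E
```

```text
shift [ -44.9 -396.  -154.9] rot [ 1.58 24.98  7.02] dist 428.0 ang 26.0
```

```bash
python3 -m creep '[{"x":-45,"y":-396,"z":-155,"rx":1.6,"ry":25,"rz":7},{"x":-45,"y":-396,"z":-155,"rx":1.6,"ry":25,"rz":7},{"x":-45,"y":-396,"z":-155,"rx":1.6,"ry":25,"rz":7},{"x":-45,"y":-396,"z":-155,"rx":1.6,"ry":25,"rz":7},{"x":-45,"y":-396,"z":-155,"rx":1.6,"ry":25,"rz":7},{"x":-45,"y":-396,"z":-155,"rx":1.6,"ry":25,"rz":7},{"x":-45,"y":-396,"z":-155,"rx":1.6,"ry":25,"rz":7},{"x":-45,"y":-396,"z":-155,"rx":1.6,"ry":25,"rz":7},{"x":-45,"y":-396,"z":-155,"rx":1.6,"ry":25,"rz":7},{"x":-45,"y":-396,"z":-155,"rx":1.6,"ry":25,"rz":7}]'
python3 - <<'E'
from h import *
st=read_state();rel([400,-120,330],Rdown(178,0),st);print(st['qpos'].round(2))
p,d=snap('wrist','w2.png');np.save('w2.npy',d)
P=cloud('wrist',d,st);x,y,z=P[...,0],P[...,1],P[...,2]
b=(abs(z-61)<6)&(x>370)&(x<530)&(y>-160)&(y<-50)
r=cv2.minAreaRect(P[b][:,:2].astype(np.float32));print('block',b.sum(),r,np.median(z[b]))
q=p.astype(int);m=(q[...,0]>q[...,1]+50)&(q[...,0]>q[...,2]+50)&(x>400)&(x<520)&(y<-120)&(y>-300)
print('ring',P[m].mean(0),m.sum())
m=(q[...,0]>q[...,1]+50)&(q[...,0]>q[...,2]+50)&(x>400)&(x<520)&(y<-300)&(z>140)
print('dot',P[m].mean(0),m.sum())
# slot: inside low points
b=(z<50)&(z>15)&(x>400)&(x<520)&(y>-125)&(y<-85)
print('slot',P[b].mean(0),b.sum(),cv2.minAreaRect(P[b][:,:2].astype(np.float32)))
m=(z>150)&(x>580)&(x<680)&(y>-20)&(y<70);print('tab',m.sum())
E
```

```text
shift [ -44.9 -396.  -154.9] rot [ 1.58 24.98  7.02] dist 428.0 ang 26.0
[-0.68  0.16 -0.22  2.33  0.82  0.48  0.06]
block 0 ((0.0, 0.0), (0.0, 0.0), 0.0) nan
ring [nan nan nan] 0
dot [nan nan nan] 0
slot [nan nan nan] 0 ((0.0, 0.0), (0.0, 0.0), 0.0)
tab 0$[0]: bad value
  return _methods._mean(a, axis=axis, dtype=dtype,
  ret = ret.dtype.type(ret / rcount)
<stdin>:8: RuntimeWarning: Mean of empty slice.
  ret = um.true_divide(
<stdin>:10: RuntimeWarning: Mean of empty slice.
<stdin>:13: RuntimeWarning: Mean of empty slice.
```

View pics/w2.png

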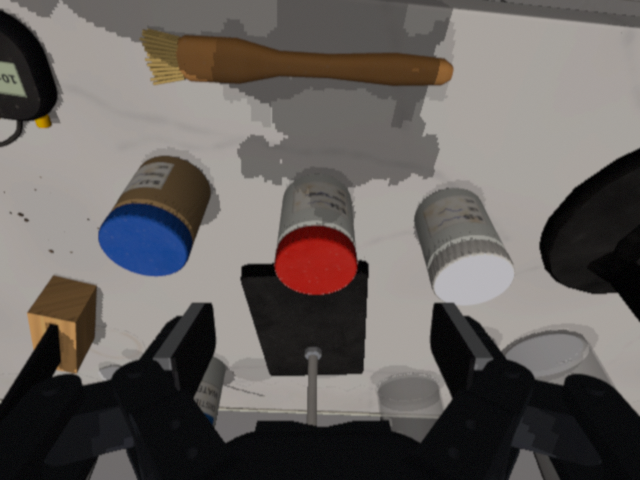

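The move was refused ("bad value"), probably because the rows left out "jaw". I'll send it again with jaw set to 1.

```bash
python3 -m creep '[{"x":-45,"y":-396,"z":-155,"rx":1.6,"ry":25,"rz":7,"jaw":1},{"x":-45,"y":-396,"z":-155,"rx":1.6,"ry":25,"rz":7,"jaw":1},{"x":-45,"y":-396,"z":-155,"rx":1.6,"ry":25,"rz":7,"jaw":1},{"x":-45,"y":-396,"z":-155,"rx":1.6,"ry":25,"rz":7,"jaw":1},{"x":-45,"y":-396,"z":-155,"rx":1.6,"ry":25,"rz":7,"jaw":1},{"x":-45,"y":-396,"z":-155,"rx":1.6,"ry":25,"rz":7,"jaw":1},{"x":-45,"y":-396,"z":-155,"rx":1.6,"ry":25,"rz":7,"jaw":1},{"x":-45,"y":-396,"z":-155,"rx":1.6,"ry":25,"rz":7,"jaw":1},{"x":-45,"y":-396,"z":-155,"rx":1.6,"ry":25,"rz":7,"jaw":1},{"x":-45,"y":-396,"z":-155,"rx":1.6,"ry":25,"rz":7,"jaw":1}]'
cat > m2.py <<'E'
import sys
from h import *
f=sys.argv[1]
st=read_state();print(st['position'].round(1),st['qpos'].round(2))
p,d=snap('wrist',f+'.png');np.save(f+'.npy',d)
P=cloud('wrist',d,st);x,y,z=P[...,0],P[...,1],P[...,2]
q=p.astype(int)
b=(abs(z-61)<6)&(x>370)&(x<530)&(y>-160)&(y<-50)
if b.sum(): r=cv2.minAreaRect(P[b][:,:2].astype(np.float32));print('block',b.sum(),r,np.median(z[b]))
red=(q[...,0]>q[...,1]+50)&(q[...,0]>q[...,2]+50)
for n,m in [('ring',red&(x>400)&(x<520)&(y<-120)&(y>-300)),('dot',red&(x>400)&(x<520)&(y<-300)&(z>140)),('slot',(z<50)&(z>15)&(x>400)&(x<520)&(y>-125)&(y<-85)),('tab',(z>155)&(x>580)&(x<680)&(y>-20)&(y<70))]:
    if m.sum()>3: print(n,m.sum(),P[m].mean(0).round(1),P[m].min(0).round(1),P[m].max(0).round(1),cv2.minAreaRect(P[m][:,:2].astype(np.float32)))
E
python3 m2.py w3
```

```text
clock: 3.12
position: [399.6, -120.8, 329.9]
orientation: [-0.057, -3.14, 0.002]
ft_force: [0.1, 0.9, -0.0]
finger_gap: 1.001
[ 399.6 -120.8  329.9] [ 0.1  -0.03  0.12  2.01  0.01  1.16  1.76]
block 3372 ((460.0308837890625, -102.86479187011719), (45.83603286743164, 112.59367370605469), 87.71761322021484) 60.27539196874588
ring 343 [ 456.6 -188.1   10.9] [ 438.2 -207.7    8.2] [ 476.4 -168.7   12.9] ((457.1167907714844, -188.20611572265625), (38.535675048828125, 37.98637771606445), 86.54122161865234)
dot 174 [ 451.6 -328.   157.7] [ 445.3 -335.6  155. ] [ 459.1 -321.   160. ] ((452.05633544921875, -328.58990478515625), (12.236510276794434, 15.701239585876465), 35.870872497558594)
slot 834 [ 451.8 -102.6   28.2] [ 403.1 -123.8   15. ] [504.7 -85.1  50. ] ((454.0287780761719, -106.30611419677734), (38.72678756713867, 100.91708374023438), 87.81037902832031)
```

View pics/w3.png

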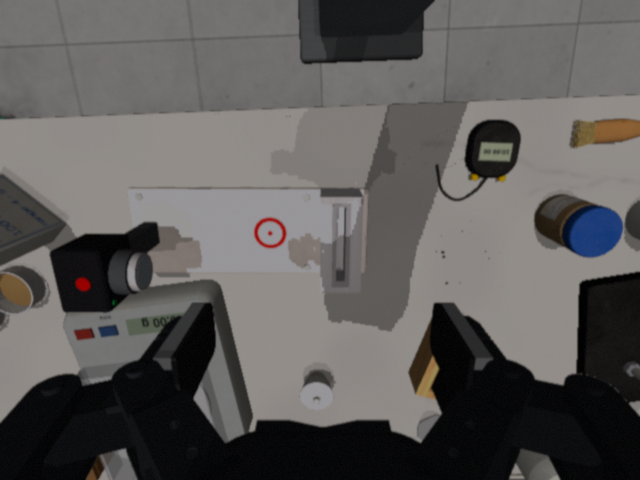

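```bash
python3 - <<'E'
from h import *
rel([629,26,260],Rdown(159.9,0))
E
```

```text
shift [-224.5  154.    69. ] rot [-0.07 -0.09 18.11] dist 281.0 ang 18.1
```

```bash
python3 -m creep '[{"x":-56,"y":38,"z":0,"rz":9,"jaw":1},{"x":-112,"y":77,"z":0,"rz":18.1,"jaw":1},{"x":-168,"y":115,"z":20,"rz":18.1,"jaw":1},{"x":-224.5,"y":154,"z":50,"rz":18.1,"jaw":1},{"x":-224.5,"y":154,"z":69,"rz":18.1,"jaw":1},{"x":-224.5,"y":154,"z":69,"rz":18.1,"jaw":1},{"x":-224.5,"y":154,"z":69,"rz":18.1,"jaw":1}]'
python3 m2.py w4
```

```text
[ 399.4 -120.   329.6] [ 0.1  -0.03  0.12  2.02  0.01  1.16  1.76]
block 3379 ((459.9297790527344, -102.98614501953125), (45.94493865966797, 112.22373962402344), 87.80065155029297) 60.34234346309461
ring 358 [ 457.1 -187.8   10.9] [ 437.6 -208.     8.5] [ 477.1 -168.2   13.3] ((457.4847412109375, -187.88438415527344), (38.68666076660156, 39.07674789428711), 42.55985641479492)
dot 176 [ 451.7 -327.9  157.8] [ 445.2 -335.9  155.4] [ 458.8 -321.2  159.6] ((451.8400573730469, -328.4120788574219), (12.039026260375977, 15.697291374206543), 42.231658935546875)
slot 836 [ 452.2 -102.6   27.9] [ 403.1 -123.    15.6] [504.8 -85.   49.9] ((454.1370849609375, -106.22701263427734), (38.03497314453125, 100.89559936523438), 87.50674438476562)$[0]: bad value
```

View pics/w4.png

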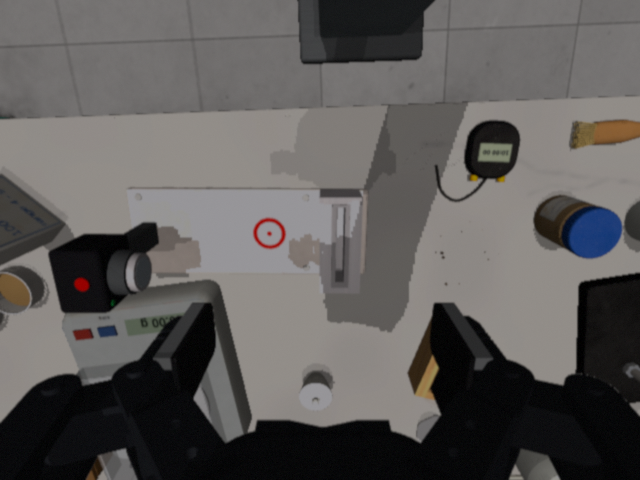

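Nothing moved this time either: every row needs all seven keys.

```bash
python3 -m creep '[{"x":-56,"y":38,"z":0,"rx":0,"ry":0,"rz":9,"jaw":1},{"x":-112,"y":77,"z":0,"rx":0,"ry":0,"rz":18.1,"jaw":1},{"x":-168,"y":115,"z":20,"rx":0,"ry":0,"rz":18.1,"jaw":1},{"x":-224.5,"y":154,"z":50,"rx":0,"ry":0,"rz":18.1,"jaw":1},{"x":-224.5,"y":154,"z":69,"rx":0,"ry":0,"rz":18.1,"jaw":1},{"x":-224.5,"y":154,"z":69,"rx":0,"ry":0,"rz":18.1,"jaw":1},{"x":-224.5,"y":154,"z":69,"rx":0,"ry":0,"rz":18.1,"jaw":1}]'
python3 m2.py w5
```

```text
clock: 4.1
position: [628.6, 24.5, 260.3]
orientation: [-0.549, -3.091, 0.003]
ft_force: [-0.2, 0.0, 0.8]
finger_gap: 1.0
[628.6  24.5 260.3] [-0.09  0.43  0.01  1.61 -0.    1.11  1.14]
block 7360 ((460.4784851074219, -102.58477020263672), (47.63863754272461, 111.90081787109375), 87.74653625488281) 60.12985108874656
ring 679 [ 456.9 -187.7   10.9] [ 437.3 -208.3    7.8] [ 477.  -167.9   13.2] ((457.1329345703125, -187.98715209960938), (40.34809494018555, 38.955013275146484), 69.73374938964844)
slot 1230 [ 464.1 -107.2   41.2] [ 415.3 -125.    15.2] [516.9 -85.1  50. ] ((465.908935546875, -102.98219299316406), (39.87773513793945, 100.8663101196289), 87.62095642089844)
tab 34568 [616.7  25.8 303. ] [597.3 -20.  155.1] [657.5  70.  333. ] ((626.9705200195312, 25.08959197998047), (104.94707489013672, 39.28774642944336), 68.97644805908203)
```

View pics/w5.png

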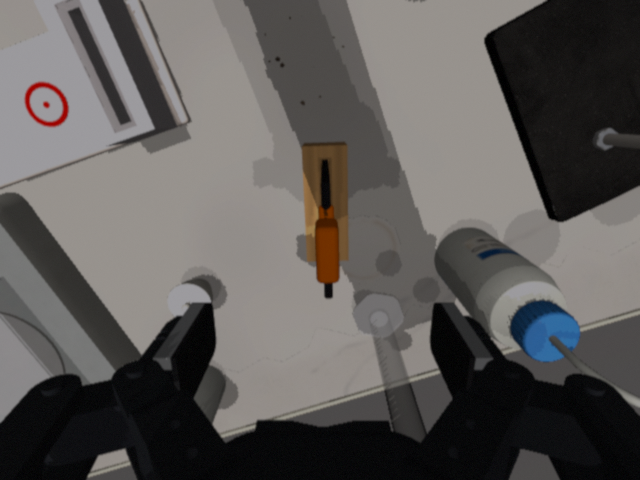

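```bash
python3 - <<'E'
from h import *
st=read_state();d=np.load('w5.npy');P=cloud('wrist',d,st)
z=P[...,2];s=np.zeros_like(z,bool);s[210:300,305:350]=1
m=s&(z>168)&(z<182);q=P[m]
print(st['position'].round(1),m.sum(),q.mean(0),cv2.minAreaRect(q[:,:2].astype(np.float32)))
m=s&(z>40)&(z<50);s2=np.zeros_like(z,bool);s2[135:270,295:355]=1;q=P[s2&(z>41)&(z<51)];print(cv2.minAreaRect(q[:,:2].astype(np.float32)))
rel([629.2,26,170],Rdown(159.9,0),st)
E
```

```text
[628.9  23.7 261.4] 1361 [628.92242268  26.48033866 175.01412597] ((630.1983642578125, 26.063886642456055), (13.999551773071289, 35.715660095214844), 71.44805145263672)
((630.597900390625, 26.07665252685547), (40.14949035644531, 107.679931640625), 71.49642181396484)
shift [ 0.6  2.4 91.4] rot [-0.11  0.01 -0.11] dist 91.0 ang 0.2
```

```bash
python3 -m creep '[{"x":0,"y":1.7,"z":40,"rx":0,"ry":0,"rz":-0.7,"jaw":1},{"x":0,"y":1.7,"z":70,"rx":0,"ry":0,"rz":-0.7,"jaw":1},{"x":0,"y":1.7,"z":92,"rx":0,"ry":0,"rz":-0.7,"jaw":1},{"x":0,"y":1.7,"z":92,"rx":0,"ry":0,"rz":-0.7,"jaw":1},{"x":0,"y":1.7,"z":92,"rx":0,"ry":0,"rz":-0.7,"jaw":0.5},{"x":0,"y":1.7,"z":92,"rx":0,"ry":0,"rz":-0.7,"jaw":0},{"x":0,"y":1.7,"z":92,"rx":0,"ry":0,"rz":-0.7,"jaw":0},{"x":0,"y":1.7,"z":92,"rx":0,"ry":0,"rz":-0.7,"jaw":0},{"x":0,"y":1.7,"z":92,"rx":0,"ry":0,"rz":-0.7,"jaw":0},{"x":0,"y":1.7,"z":92,"rx":0,"ry":0,"rz":-0.7,"jaw":0},{"x":0,"y":1.7,"z":92,"rx":0,"ry":0,"rz":-0.7,"jaw":0}]' 60
python3 - <<'E'
from h import *
st=read_state();print(st['position'].round(1),st['ft_force'].round(1),st['torque'].round(2),st['finger_gap'])
snap('wrist','w6.png')
E
```

```text
clock: 5.52
position: [630.5, 25.5, 169.4]
orientation: [0.532, 3.095, -0.002]
ft_force: [-1.6, 0.8, 5.7]
finger_gap: 0.148
[630.5  25.5 169.4] [-1.6  0.8  5.7] [0.2  0.03 0.03] 0.14823348782345078
```

View pics/w6.png

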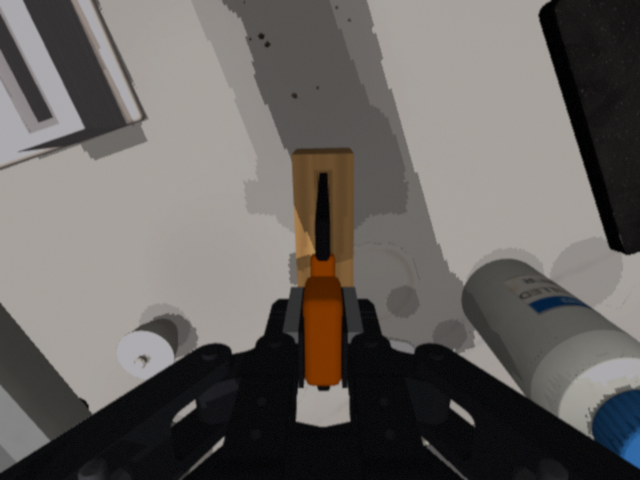

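```bash
python3 -m creep '[{"x":0,"y":0,"z":-15,"rx":0,"ry":0,"rz":0,"jaw":0},{"x":0,"y":0,"z":-35,"rx":0,"ry":0,"rz":0,"jaw":0},{"x":0,"y":0,"z":-70,"rx":0,"ry":0,"rz":0,"jaw":0},{"x":0,"y":0,"z":-100,"rx":0,"ry":0,"rz":0,"jaw":0},{"x":0,"y":0,"z":-100,"rx":0,"ry":0,"rz":0,"jaw":0}]'
python3 - <<'E'
from h import *
st=read_state();print(st['finger_gap'],st['ft_force'].round(1),st['torque'].round(2),st['position'].round(1))
rel([460.4,-104.8,265],Rdown(177.8,0),st)
E
```

```text
clock: 6.2
position: [631.3, 25.1, 271.8]
orientation: [0.532, 3.092, -0.002]
ft_force: [-0.0, -0.1, -1.7]
finger_gap: 0.154
0.15396214568579283 [-0.  -0.1 -1.7] [-0.05  0.    0.  ] [631.3  25.1 271.8]
shift [ 117.6 -179.6    6.3] rot [ -0.05   0.24 -17.34] dist 215.0 ang 17.3
```

```bash
python3 -m creep '[{"x":20,"y":-30,"z":0,"rx":0,"ry":0,"rz":-4,"jaw":0},{"x":50,"y":-76,"z":0,"rx":0,"ry":0,"rz":-9,"jaw":0},{"x":80,"y":-122,"z":0,"rx":0,"ry":0,"rz":-14,"jaw":0},{"x":105,"y":-160,"z":0,"rx":0,"ry":0,"rz":-17.3,"jaw":0},{"x":117.5,"y":-179.5,"z":6,"rx":0,"ry":0,"rz":-17.3,"jaw":0},{"x":117.5,"y":-179.5,"z":6,"rx":0,"ry":0,"rz":-17.3,"jaw":0},{"x":117.5,"y":-179.5,"z":6,"rx":0,"ry":0,"rz":-17.3,"jaw":0}]'
python3 - <<'E'
from h import *
st=read_state();print(st['finger_gap'],st['ft_force'].round(1),st['position'].round(1))
rel([460.4,-104.8,265],Rdown(177.8,0),st)
p,d=snap('wrist','w7.png');np.save('w7.npy',d);snap('scene','s7.png')
p=cv2.imread('pics/s7.png');cv2.imwrite('pics/s7c.png',cv2.resize(p[150:340,260:460],None,fx=3,fy=3,interpolation=cv2.INTER_CUBIC))
snap('top','t7.png');p=cv2.imread('pics/t7.png');cv2.imwrite('pics/t7c.png',cv2.resize(p[180:300,260:460],None,fx=4,fy=4,interpolation=cv2.INTER_CUBIC))
E
```

```text
clock: 7.08
position: [459.5, -103.9, 262.7]
orientation: [-0.06, -3.14, 0.002]
ft_force: [0.1, 0.5, -1.5]
finger_gap: 0.152
0.15169553716265713 [ 0.1  0.5 -1.5] [ 459.5 -103.9  262.7]
shift [-1.  -0.8 -2.3] rot [-0.07 -0.07  0.  ] dist 3.0 ang 0.1
```

View pics/w7.png

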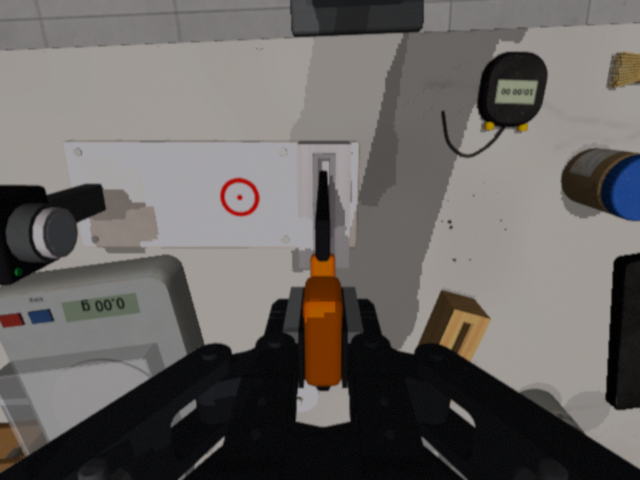

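View pics/s7c.png

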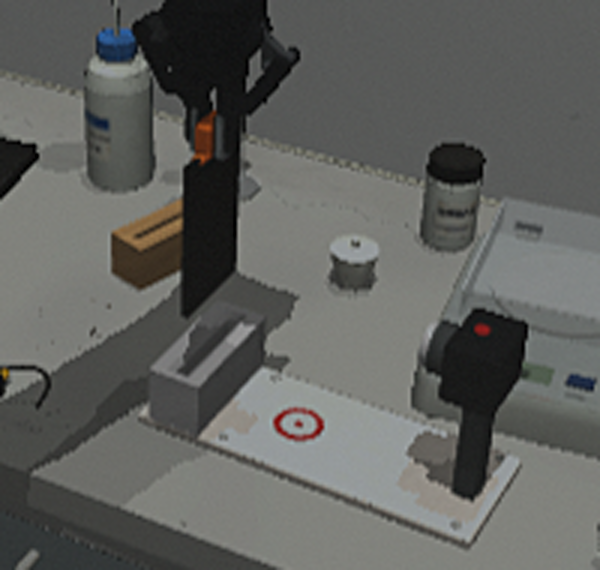

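```bash
python3 -m creep '[{"x":-0.7,"y":0.2,"z":20,"rx":0,"ry":0,"rz":0,"jaw":0},{"x":-0.7,"y":0.2,"z":36,"rx":0,"ry":0,"rz":0,"jaw":0},{"x":-0.7,"y":0.2,"z":44,"rx":0,"ry":0,"rz":0,"jaw":0},{"x":-0.7,"y":0.2,"z":50,"rx":0,"ry":0,"rz":0,"jaw":0},{"x":-0.7,"y":0.2,"z":55,"rx":0,"ry":0,"rz":0,"jaw":0},{"x":-0.7,"y":0.2,"z":60,"rx":0,"ry":0,"rz":0,"jaw":0},{"x":-0.7,"y":0.2,"z":60,"rx":0,"ry":0,"rz":0,"jaw":0}]'
python3 - <<'E'
from h import *
st=read_state();print(st['finger_gap'],st['ft_force'].round(1),st['torque'].round(2),st['position'].round(1))
snap('wrist','w8.png');snap('scene','s8.png')
p=cv2.imread('pics/s8.png');cv2.imwrite('pics/s8c.png',cv2.resize(p[150:340,260:460],None,fx=3,fy=3,interpolation=cv2.INTER_CUBIC))
E
```

```text
clock: 8.1
position: [459.7, -104.4, 202.8]
orientation: [-0.061, -3.14, 0.003]
ft_force: [0.3, 0.3, -1.1]
finger_gap: 0.157
0.15722917895306712 [ 0.3  0.3 -1.1] [ 0.01 -0.04  0.04] [ 459.7 -104.4  202.8]
```

View pics/s8c.png

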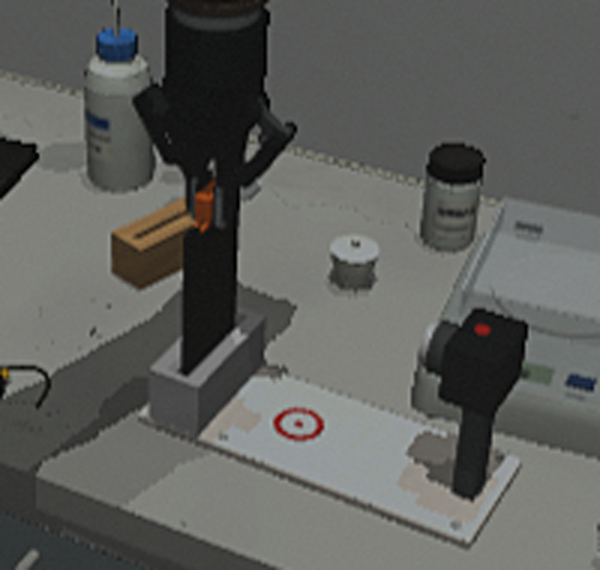

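```bash
python3 -m creep '[{"x":0,"y":0,"z":6,"rx":0,"ry":0,"rz":0,"jaw":0},{"x":0,"y":0,"z":12,"rx":0,"ry":0,"rz":0,"jaw":0},{"x":0,"y":0,"z":18,"rx":0,"ry":0,"rz":0,"jaw":0},{"x":0,"y":0,"z":22,"rx":0,"ry":0,"rz":0,"jaw":0},{"x":0,"y":0,"z":25,"rx":0,"ry":0,"rz":0,"jaw":0},{"x":0,"y":0,"z":25,"rx":0,"ry":0,"rz":0,"jaw":0}]'
python3 -c "
from h import *
st=read_state();print(st['ft_force'].round(1),st['torque'].round(2),st['position'].round(1))"
```

```text
clock: 8.95
position: [459.8, -104.4, 177.8]
orientation: [-0.061, -3.14, 0.002]
ft_force: [-0.3, -0.4, -0.6]
finger_gap: 0.151
[-0.3 -0.4 -0.6] [-0.04  0.03 -0.02] [ 459.8 -104.4  177.8]
```

```bash
python3 -m creep '[{"x":0,"y":0,"z":1,"rx":0,"ry":0,"rz":0,"jaw":0},{"x":0,"y":0,"z":2,"rx":0,"ry":0,"rz":0,"jaw":0},{"x":0,"y":0,"z":2,"rx":0,"ry":0,"rz":0,"jaw":0}]'
```

```text
clock: 9.32
position: [460.1, -104.5, 176.3]
orientation: [-0.061, -3.141, 0.003]
ft_force: [-1.2, -0.5, 0.9]
finger_gap: 0.157
```

```bash
python3 -m creep '[{"x":0,"y":0,"z":0.5,"rx":0,"ry":0,"rz":0,"jaw":0.25},{"x":0,"y":0,"z":0.5,"rx":0,"ry":0,"rz":0,"jaw":0.4},{"x":0,"y":0,"z":0.5,"rx":0,"ry":0,"rz":0,"jaw":0.9},{"x":0,"y":0,"z":0.5,"rx":0,"ry":0,"rz":0,"jaw":0.9},{"x":0,"y":0,"z":-30,"rx":0,"ry":0,"rz":0,"jaw":0.9},{"x":0,"y":0,"z":-70,"rx":0,"ry":0,"rz":0,"jaw":0.9},{"x":0,"y":0,"z":-120,"rx":0,"ry":0,"rz":0,"jaw":0.9},{"x":0,"y":0,"z":-140,"rx":0,"ry":0,"rz":0,"jaw":0.9},{"x":0,"y":0,"z":-140,"rx":0,"ry":0,"rz":0,"jaw":0.9}]'
python3 m2.py w9
python3 - <<'E'
from h import *
st=read_state();d=np.load('w9.npy');P=cloud('wrist',d,st);x,y,z=P[...,0],P[...,1],P[...,2]
m=(z>150)&(z<200)&(abs(x-460)<60)&(abs(y+104)<40);m[300:]&=z[300:]<190
q=P[m];print(q.mean(0),np.percentile(z[m],95),cv2.minAreaRect(q[q[:,2]>174][:,:2].astype(np.float32)))
snap('scene','s9.png')
p=cv2.imread('pics/s9.png');cv2.imwrite('pics/s9c.png',cv2.resize(p[150:340,260:460],None,fx=3,fy=3,interpolation=cv2.INTER_CUBIC))
E
```

```text
clock: 10.45
position: [461.0, -104.4, 317.7]
orientation: [0.061, 3.138, -0.003]
ft_force: [-0.1, -1.0, -0.4]
finger_gap: 0.899
[ 461.  -104.4  317.7] [0.15 0.09 0.02 1.92 0.   1.13 1.7 ]
block 3445 ((460.17218017578125, -103.0097885131836), (46.050052642822266, 111.28170776367188), 87.72608947753906) 60.41752503446355
ring 419 [ 457.  -187.8   10.8] [ 438.2 -208.     8.6] [ 476.9 -168.1   13.6] ((457.1767272949219, -187.72059631347656), (38.960533142089844, 38.71772766113281), 43.371334075927734)
dot 219 [ 451.5 -327.9  157.7] [ 445.3 -335.6  155. ] [ 458.7 -321.7  159.8] ((451.72918701171875, -328.0799865722656), (13.105256080627441, 13.876481056213379), 67.05792999267578)
slot 167 [ 418.7 -103.    27.5] [ 403.2 -123.8   15.1] [458.8 -85.3  49.7] ((425.85760498046875, -98.11784362792969), (57.85639953613281, 36.45738220214844), 16.398645401000977)
[ 453.45841468 -102.93330699  171.74971194] 180.91760813461315 ((458.00238037109375, -103.02083587646484), (13.186956405639648, 35.43230438232422), 87.46406555175781)
```

View pics/w9.png

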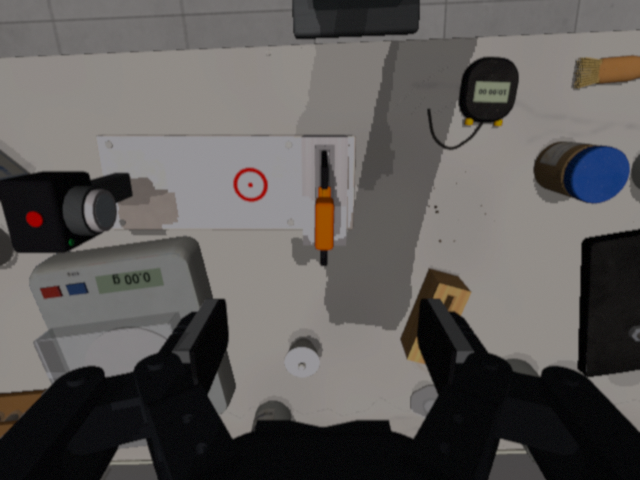

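View pics/s9c.png

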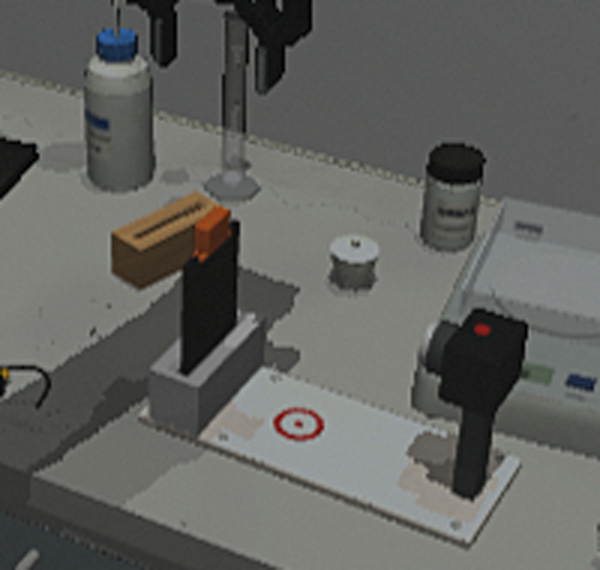

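```bash
python3 - <<'E'
from h import *
rel([456.3,276.3,230],Rdown(176.4,0))
E
```

```text
shift [ 17.8 380.2  84.7] rot [-0.09 -0.1   1.38] dist 390.0 ang 1.4
```

```bash
python3 -m creep '[{"x":2,"y":55,"z":0,"rx":0,"ry":0,"rz":1.4,"jaw":0.9},{"x":5,"y":115,"z":0,"rx":0,"ry":0,"rz":1.4,"jaw":0.9},{"x":8,"y":175,"z":0,"rx":0,"ry":0,"rz":1.4,"jaw":0.9},{"x":11,"y":235,"z":0,"rx":0,"ry":0,"rz":1.4,"jaw":0.9},{"x":14,"y":295,"z":20,"rx":0,"ry":0,"rz":1.4,"jaw":0.9},{"x":17,"y":350,"z":50,"rx":0,"ry":0,"rz":1.4,"jaw":0.9},{"x":18,"y":380,"z":85,"rx":0,"ry":0,"rz":1.4,"jaw":0.9},{"x":18,"y":380,"z":85,"rx":0,"ry":0,"rz":1.4,"jaw":0.9},{"x":18,"y":380,"z":85,"rx":0,"ry":0,"rz":1.4,"jaw":0.9}]'
python3 - <<'E'
from h import *
st=read_state();print(st['qpos'].round(2));rel([456.3,276.3,230],Rdown(176.4,0),st)
p,d=snap('wrist','w10.png');P=cloud('wrist',d,st);x,y,z=P[...,0],P[...,1],P[...,2]
for nm,c in [('red',(457,276)),('blue',(450,165))]:
    m=(np.hypot(x-c[0],y-c[1])<32)&(z>66)&(z<86);q=P[m];print(nm,m.sum(),q.mean(0).round(1),cv2.minEnclosingCircle(q[:,:2].astype(np.float32)))
E
```

```text
clock: 11.68
position: [456.4, 274.9, 229.4]
orientation: [-0.1, -3.137, 0.005]
ft_force: [-1.1, 0.1, 0.7]
finger_gap: 0.9
[-0.34  0.31 -0.3   1.87  0.11  0.98  0.82]
shift [ 0.2  1.4 -0.6] rot [-0.2  -0.15 -0.05] dist 2.0 ang 0.3
red 4187 [454.4 278.3  76.8] ((455.99005126953125, 278.2149658203125), 28.184123992919922)
blue 4164 [448.5 166.9  73.7] ((449.6924133300781, 165.45591735839844), 28.42743492126465)
```

View pics/w10.png

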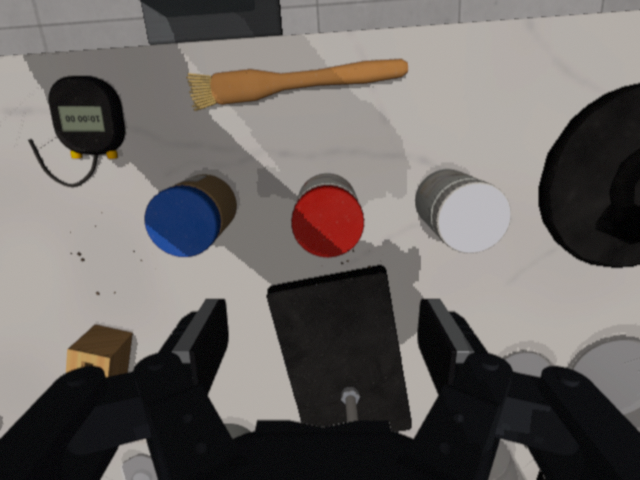

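```bash
python3 -m creep '[{"x":0,"y":1.7,"z":45,"rx":0,"ry":0,"rz":0,"jaw":0.9},{"x":0,"y":1.7,"z":90,"rx":0,"ry":0,"rz":0,"jaw":0.9},{"x":0,"y":1.7,"z":125,"rx":0,"ry":0,"rz":0,"jaw":0.9},{"x":0,"y":1.7,"z":155,"rx":0,"ry":0,"rz":0,"jaw":0.9},{"x":0,"y":1.7,"z":170,"rx":0,"ry":0,"rz":0,"jaw":0.9},{"x":0,"y":1.7,"z":177,"rx":0,"ry":0,"rz":0,"jaw":0.9},{"x":0,"y":1.7,"z":177,"rx":0,"ry":0,"rz":0,"jaw":0.9},{"x":0,"y":1.7,"z":177,"rx":0,"ry":0,"rz":0,"jaw":0.9}]'
python3 - <<'E'
from h import *
st=read_state();print(st['position'].round(1),st['ft_force'].round(1),st['finger_gap'])
snap('wrist','w11.png')
E
```

```text
clock: 12.72
position: [457.4, 277.9, 54.5]
orientation: [0.099, 3.139, -0.001]
ft_force: [0.3, 0.1, -1.3]
finger_gap: 0.9
[457.4 277.9  54.5] [ 0.3  0.1 -1.3] 0.8999059045133273
```

View pics/w11.png

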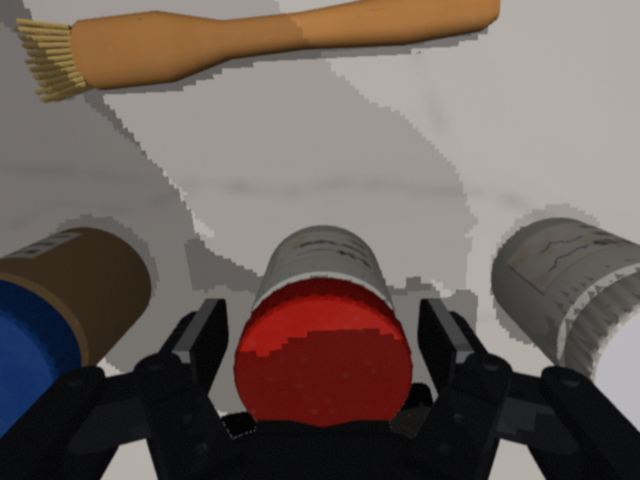

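```bash
python3 -m creep '[{"x":0,"y":0,"z":0,"rx":0,"ry":0,"rz":0,"jaw":0.75},{"x":0,"y":0,"z":0,"rx":0,"ry":0,"rz":0,"jaw":0.65},{"x":0,"y":0,"z":0,"rx":0,"ry":0,"rz":0,"jaw":0.5},{"x":0,"y":0,"z":0,"rx":0,"ry":0,"rz":0,"jaw":0.3},{"x":0,"y":0,"z":0,"rx":0,"ry":0,"rz":0,"jaw":0.3},{"x":0,"y":0,"z":0,"rx":0,"ry":0,"rz":0,"jaw":0.3}]' 50
python3 - <<'E'
from h import *
A=[]
for i in range(4):
    st=read_state();A.append(np.r_[st['position'],R.from_rotvec(st['orientation']).as_matrix()[:,0]]);p,d=snap('wrist','w12.png')
A=np.array(A);print(A.round(3),A.mean(0).round(2));print(st['ft_force'].round(1),st['torque'].round(2),st['finger_gap'],np.degrees(np.arctan2(A[:,4],A[:,3])))
np.save('w12.npy',d)
P=cloud('wrist',d,st);x,y,z=P[...,0],P[...,1],P[...,2];m=(np.hypot(x-456,y-277)<30)&(z>70)&(z<86);m[400:]=0;print('lid z',np.median(z[m]))
E
```

```text
clock: 13.52
position: [457.0, 277.7, 54.2]
orientation: [0.099, 3.14, -0.002]
ft_force: [-1.3, -1.5, 4.6]
finger_gap: 0.645
[[ 4.56983e+02  2.77680e+02  5.41650e+01 -9.98000e-01  6.30000e-02
  -0.00000e+00]
 [ 4.56938e+02  2.77678e+02  5.41600e+01 -9.98000e-01  6.30000e-02
  -0.00000e+00]
 [ 4.56974e+02  2.77668e+02  5.41640e+01 -9.98000e-01  6.30000e-02
  -0.00000e+00]
 [ 4.56961e+02  2.77709e+02  5.41600e+01 -9.98000e-01  6.30000e-02
  -0.00000e+00]] [ 4.5696e+02  2.7768e+02  5.4160e+01 -1.0000e+00  6.0000e-02 -0.0000e+00]
[-1.2 -0.6  5.3] [-0.14  0.26 -0.07] 0.6461535521107024 [176.38000521 176.3800438  176.37834935 176.38292579]
lid z 77.04783624806826
```

```bash
python3 -m creep '[{"x":0,"y":0,"z":-10,"rx":0,"ry":0,"rz":0,"jaw":0.3},{"x":0,"y":0,"z":-40,"rx":0,"ry":0,"rz":0,"jaw":0.3},{"x":0,"y":0,"z":-90,"rx":0,"ry":0,"rz":0,"jaw":0.3},{"x":0,"y":0,"z":-150,"rx":0,"ry":0,"rz":0,"jaw":0.3},{"x":0,"y":0,"z":-210,"rx":0,"ry":0,"rz":0,"jaw":0.3},{"x":0,"y":0,"z":-236,"rx":0,"ry":0,"rz":0,"jaw":0.3},{"x":0,"y":0,"z":-236,"rx":0,"ry":0,"rz":0,"jaw":0.3}]'
python3 - <<'E'
from h import *
st=read_state();print(st['position'].round(1),st['ft_force'].round(1),st['finger_gap'],st['qpos'].round(2))
rel([457.3,-189.3,290],Rdown(267.8,0),st)
snap('wrist','w13.png')
E
```

```text
clock: 14.6
position: [457.9, 278.6, 292.3]
orientation: [0.099, 3.136, 0.002]
ft_force: [-0.8, 0.5, -1.9]
finger_gap: 0.651
[457.9 278.6 292.3] [-0.8  0.5 -1.9] 0.6512195905481479 [-0.33  0.24 -0.32  1.8   0.09  1.1   0.83]
shift [ -29.  -467.     1.8] rot [ -0.13   0.23 -91.42] dist 468.0 ang 91.4
```

View pics/w13.png

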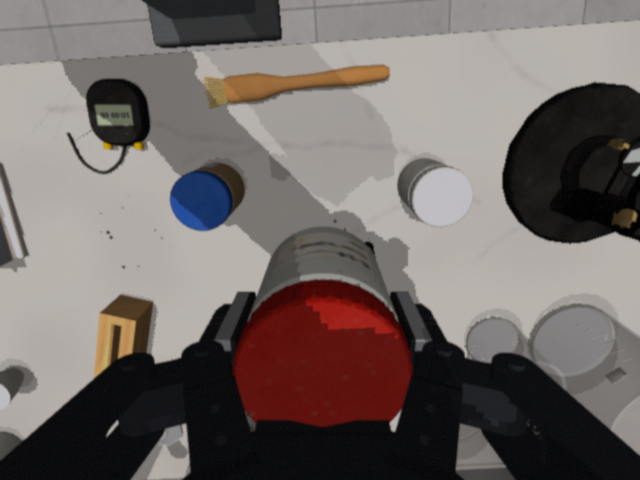

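```bash
cat > fk.py <<'E'
from h import *
from scipy.optimize import least_squares
D=[([-0.911,.502,-.427,1.551,.221,1.138,-.210],(251.2,599.5,256.3),Rdown(157.3)),
([-.68,.16,-.22,2.33,.82,.48,.06],(389.4,276.8,170.9),Rdown(185,25)),
([.1,-.03,.12,2.01,.01,1.16,1.76],(399.6,-120.8,329.9),Rdown(178)),
([-.09,.43,.01,1.61,0,1.11,1.14],(628.6,24.5,260.3),Rdown(159.9)),
([.15,.09,.02,1.92,0,1.13,1.70],(461,-104.4,317.7),Rdown(177.8)),
([-.34,.31,-.3,1.87,.11,.98,.82],(456.4,274.9,229.4),Rdown(176.4)),
([-.33,.24,-.32,1.8,.09,1.1,.83],(457.9,278.6,292.3),Rdown(176.4))]
def fk(q,p,s):
    Rz=lambda a:R.from_euler('z',a).as_matrix();Ry=lambda a:R.from_euler('y',a).as_matrix()
    h,a,b,t,e1,e2,w,o=p
    M=Rz(s[0]*q[0]);x=np.array([0,0,h]);
    M=M@Ry(q[1])@Rz(s[1]*q[2]);x=x+M@np.array([e1,0,a])
    M=M@Ry(q[3])@Rz(s[2]*q[4]);x=x+M@np.array([e2,0,b])
    M=M@Ry(q[5]);x=x+M@np.array([w,0,0]);M=M@Rz(s[3]*q[6]+o);x=x+M@np.array([0,0,t])
    return x,M
def res(p,s):
    r=[]
    for q,x,Rt in D:
        X,M=fk(q,p,s);r+=list(X-x);r+=list(200*R.from_matrix(M.T@Rt).as_rotvec())
    return np.array(r)
if __name__=='__main__':
    import itertools
    for s in itertools.product([1,-1],repeat=4):
        best=None
        for o in [0,1.57,3.14,-1.57]:
            f=least_squares(res,[300,400,400,250,0,0,0,o],args=(s,),loss='soft_l1',f_scale=5)
            if best is None or f.cost<best.cost: best=f
        print(s,round(best.cost),best.x.round(2))
E
python3 fk.py
```

```text
(1, 1, 1, 1) 15954 [ 272.36  608.85 1066.13 -474.36  -34.44  646.87  257.13  174.47]
(1, 1, 1, -1) 22266 [ 272.36  608.85 1066.13 -474.36  -34.44  646.87  257.13 -169.43]
(1, 1, -1, 1) 17730 [ -701.44    89.51   123.04 -1051.76   115.51    67.16  -217.52    -1.33]
(1, 1, -1, -1) 21389 [ -701.44    89.51   123.04 -1051.76   115.51    67.16  -217.52  -163.03]
(1, -1, 1, 1) 13891 [ 9.4483e+02  4.0810e+01  8.3825e+02  8.9900e+00  6.8190e+01  3.4049e+02
  2.2476e+02 -9.0000e-01]
(1, -1, 1, -1) 16988 [944.83  40.81 838.25   8.99  68.19 340.49 224.76  25.96]
(1, -1, -1, 1) 14569 [-284.09 -122.85   41.93 -635.09  184.99 -127.79 -200.45  175.17]
(1, -1, -1, -1) 14838 [-284.09 -122.85   41.93 -635.09  184.99 -127.79 -200.45    0.92]
(-1, 1, 1, 1) 11124 [255.21 550.52 419.94 348.42  -5.25 -43.22 -12.56  -0.76]
(-1, 1, 1, -1) 10845 [255.21 550.52 419.94 348.42  -5.25 -43.22 -12.56   0.89]
(-1, 1, -1, 1) 12440 [-7.3196e+02  4.0683e+02  3.4769e+02 -9.7084e+02  5.6490e+01  1.8854e+02
 -1.1277e+02 -6.8000e-01]
(-1, 1, -1, -1) 8791 [-731.96  406.83  347.69 -970.84   56.49  188.54 -112.77 -256.41]
(-1, -1, 1, 1) 8601 [ -51.85  501.6   248.94  138.93   21.66 -128.85 -121.99  175.73]
(-1, -1, 1, -1) 4010 [ -51.85  501.6   248.94  138.93   21.66 -128.85 -121.99  -11.07]
(-1, -1, -1, 1) 8417 [ 3.4682e+02  5.3858e+02  4.8911e+02  3.4597e+02 -2.8800e+00  1.4400e+01
  1.6410e+01 -9.0000e-02]
(-1, -1, -1, -1) 703 [346.82 538.58 489.11 345.97  -2.88  14.4   16.41  83.25]
```

```bash
cat > fk2.py <<'E'
from fk import *
S=(-1,-1,-1,-1)
def fk3(q,p):
    X,M=fk(np.array(q)+np.r_[p[8:15]],np.r_[p[:7],p[7]],S);B=R.from_euler('z',0).as_matrix()
    return B@X,B@M
def r3(p):
    r=[]
    for q,x,Rt in D:
        X,M=fk3(q,p);r+=list(X-x);r+=list(300*R.from_matrix(M.T@Rt).as_rotvec())
    return np.r_[r,np.array(p[8:15])*20,np.array(p[4:7])*.05]
def fit():
    return least_squares(r3,np.r_[346,538,489,346,0,0,0,83.25-26*np.pi,np.zeros(7)])
if __name__=='__main__':
    f=fit();print(f.cost,f.x.round(3));print(r3(f.x)[:42].reshape(-1,6).round(1))
    np.save('fk.npy',f.x)
E
python3 fk2.py
```

```text
117.15361575700103 [ 3.78769e+02  5.02401e+02  4.72361e+02  3.57661e+02  2.77900e+00
 -1.80300e+00  1.65800e+00  1.52500e+00  4.50000e-02 -3.00000e-03
  4.00000e-03  1.90000e-02 -1.00000e-03 -1.80000e-02 -0.00000e+00]
[[ 2.5 -1.   0.5 -0.   0.1  0.1]
 [-0.1 -0.5 -0.2 -4.2 -3.   1.6]
 [ 1.5  7.3  0.1 -1.5  0.6  1.3]
 [-3.6 -4.9 -1.8 -2.2 -1.2 -0.8]
 [-1.1  2.1 -2.4 -0.6  0.9 -1.9]
 [ 1.2  0.9  0.7 -0.5 -0.  -0.6]
 [ 2.8  5.   3.1  1.6  5.   0.3]]
```

```bash
cat > ik.py <<'E'
from fk2 import *
p=np.load('fk.npy')
lo=np.array([-2.88,-.31,-1.54,.2,-1.41,.19,-2.57]);hi=np.array([2.88,2.03,1.56,2.42,4.55,2.02,2.57])
def ik(x,Rt,n=40,q0=None):
    rng=np.random.default_rng(0);out=[]
    for i in range(n):
        s=rng.uniform(lo,hi) if q0 is None or i else q0
        f=least_squares(lambda q:np.r_[fk3(q,p)[0]-x,300*R.from_matrix(fk3(q,p)[1].T@Rt).as_rotvec()],np.clip(s,lo+.01,hi-.01),bounds=(lo,hi))
        if f.cost<1: out.append(f.x)
    return np.array(out)
if __name__=='__main__':
    for nm,x,R_ in [('A',(457,-189,146),Rdown(267.8)),('Ahi',(457,-189,290),Rdown(267.8)),('B',(457,-189,146),Rdown(87.8)),('Bpick',(457,277,54),Rdown(-3.6)),('Bpickhi',(457,277,290),Rdown(-3.6))]:
        o=ik(np.array(x),R_);print(nm,len(o));
        if len(o):
            o=o[np.argsort(o[:,0])];print(o[::max(1,len(o)//6)].round(2))
E
python3 ik.py
```

```text
A 32
[[-0.67  1.08  1.53  2.03 -1.13  1.34 -1.87]
 [-0.54  0.64  1.14  2.03 -0.74  0.96 -2.18]
 [-0.13  0.4   0.56  2.03 -0.3   0.79 -2.56]
 [ 1.35  0.92 -1.42  2.03  1.02  1.19  2.57]
 [ 1.35  0.92 -1.43  2.03  1.02  1.2   2.57]
 [ 1.35  0.94 -1.44  2.03  1.03  1.21  2.56]
 [ 1.35  0.95 -1.44  2.03  1.04  1.22  2.56]]
Ahi 13
[[-0.78  0.66  1.56  1.9  -0.69  1.31 -2.18]
 [-0.77  0.62  1.52  1.9  -0.65  1.28 -2.21]
 [-0.73  0.44  1.34  1.9  -0.47  1.18 -2.39]
 [-0.62  0.32  1.15  1.9  -0.33  1.13 -2.52]
 [-0.59  0.3   1.1   1.9  -0.3   1.12 -2.55]
 [-0.57  0.29  1.06  1.9  -0.28  1.12 -2.56]
 [-0.56  0.28  1.05  1.9  -0.27  1.12 -2.57]]
B 24
[[-0.67  1.11  1.56  2.03 -1.16  1.37  1.29]
 [-0.45  0.55  1.    2.03 -0.61  0.89  0.86]
 [ 0.06  0.37  0.33  2.03 -0.17  0.77  0.46]
 [ 0.72  0.38 -0.45  2.03  0.23  0.78  0.1 ]
 [ 1.17  0.58 -1.04  2.03  0.65  0.91 -0.27]
 [ 1.32  0.8  -1.32  2.03  0.91  1.08 -0.49]]
Bpick 21
[[-1.53  1.36  1.49  1.97 -1.41  1.43 -1.2 ]
 [-1.1   0.67  0.64  1.97 -0.61  0.71 -1.7 ]
 [-0.89  0.6   0.37  1.97 -0.35  0.64 -1.92]
 [-0.77  0.58  0.22  1.97 -0.21  0.62 -2.04]
 [-0.52  0.57 -0.08  1.97  0.08  0.61 -2.29]
 [-0.41  0.58 -0.23  1.97  0.21  0.62 -2.41]
 [-0.29  0.6  -0.38  1.97  0.36  0.64 -2.53]]
Bpickhi 19
[[-1.62  0.76  1.53  1.81 -0.78  1.38 -1.53]
 [-1.2   0.3   0.73  1.81 -0.22  1.12 -2.02]
 [-0.75  0.24  0.18  1.81 -0.05  1.1  -2.18]
 [-0.28  0.25 -0.37  1.81  0.1   1.11 -2.31]
 [-0.01  0.29 -0.7   1.81  0.2   1.12 -2.41]
 [ 0.22  0.37 -1.    1.81  0.34  1.15 -2.53]
 [ 0.26  0.4  -1.07  1.81  0.38  1.16 -2.57]]
```

```bash
python3 - <<'E'
from h import *
for n in ['top','scene']:
    d=camera(n)[1] if n=='scene' else np.load('top0.npy');P=cloud(n,d);x,y,z=P[...,0],P[...,1],P[...,2]
    m=(x>400)&(x<720)&(y>150)&(y<480)&(z>110)
    for zz in range(100,900,80):
        k=m&(z>zz)&(z<zz+80)
        if k.sum(): print(n,zz,k.sum(),'min',P[k].min(0).round(),'max',P[k].max(0).round())
E
```

```text
top 100 63 min [658. 151. 111.] max [720. 292. 179.]
top 180 54 min [659. 283. 181.] max [668. 293. 259.]
top 260 72 min [658. 283. 262.] max [669. 293. 340.]
top 340 84 min [659. 283. 341.] max [669. 293. 419.]
top 420 753 min [622. 266. 435.] max [720. 348. 500.]
top 500 140 min [659. 203. 500.] max [712. 293. 580.]
top 580 2439 min [659. 150. 580.] max [720. 467. 660.]
top 660 2 min [659. 287. 660.] max [662. 287. 660.]
scene 100 108 min [652. 151. 110.] max [720. 296. 179.]
scene 180 280 min [426. 247. 181.] max [670. 298. 260.]
scene 260 1019 min [424. 214. 260.] max [669. 341. 340.]
scene 340 1126 min [415. 208. 340.] max [673. 335. 420.]
scene 420 1323 min [415. 236. 420.] max [720. 349. 500.]
scene 500 1084 min [416. 236. 500.] max [670. 295. 580.]
scene 580 935 min [400. 150. 580.] max [717. 372. 640.]
```

```bash
python3 -m creep '[{"x":0,"y":0,"z":60,"rx":0,"ry":0,"rz":0,"jaw":0.3},{"x":0,"y":0,"z":120,"rx":0,"ry":0,"rz":0,"jaw":0.3},{"x":0,"y":0,"z":170,"rx":0,"ry":0,"rz":0,"jaw":0.3},{"x":0,"y":0,"z":210,"rx":0,"ry":0,"rz":0,"jaw":0.3},{"x":0,"y":0,"z":226,"rx":0,"ry":0,"rz":0,"jaw":0.3},{"x":0,"y":0,"z":232,"rx":0,"ry":0,"rz":0,"jaw":0.3},{"x":0,"y":0,"z":235,"rx":0,"ry":0,"rz":0,"jaw":0.3},{"x":0,"y":0,"z":235,"rx":0,"ry":0,"rz":0,"jaw":0.3}]'
```

```text
clock: 15.7
position: [457.4, 277.9, 55.5]
orientation: [0.099, 3.139, -0.001]
ft_force: [1.1, 0.0, -0.9]
finger_gap: 0.644
```

```bash
python3 -m creep '[{"x":0,"y":0,"z":1.2,"rx":0,"ry":0,"rz":0,"jaw":0.3},{"x":0,"y":0,"z":1.2,"rx":0,"ry":0,"rz":0,"jaw":0.64},{"x":0,"y":0,"z":1.2,"rx":0,"ry":0,"rz":0,"jaw":0.72},{"x":0,"y":0,"z":1.2,"rx":0,"ry":0,"rz":0,"jaw":0.9},{"x":0,"y":0,"z":1.2,"rx":0,"ry":0,"rz":0,"jaw":0.9},{"x":0,"y":0,"z":-40,"rx":0,"ry":0,"rz":0,"jaw":0.9},{"x":0,"y":0,"z":-90,"rx":0,"ry":0,"rz":0,"jaw":0.9},{"x":0,"y":0,"z":-140,"rx":0,"ry":0,"rz":0,"jaw":0.9},{"x":0,"y":0,"z":-190,"rx":0,"ry":0,"rz":0,"jaw":0.9},{"x":0,"y":0,"z":-190,"rx":0,"ry":0,"rz":0,"jaw":0.9}]'
python3 - <<'E'
from h import *
st=read_state()
p,d=snap('wrist','w14.png');P=cloud('wrist',d,st);x,y,z=P[...,0],P[...,1],P[...,2]
m=(np.hypot(x-456,y-277)<32)&(z>66)&(z<86);m[300:]=0;q=P[m];print(m.sum(),q.mean(0).round(1),cv2.minEnclosingCircle(q[:,:2].astype(np.float32)))
E
```

```text
clock: 16.95
position: [459.1, 279.4, 248.9]
orientation: [0.099, 3.133, 0.005]
ft_force: [0.1, -0.9, -0.1]
finger_gap: 0.9
3728 [455.2 278.2  76.9] ((456.4465026855469, 278.0417785644531), 28.20456886291504)
```

View pics/w14.png

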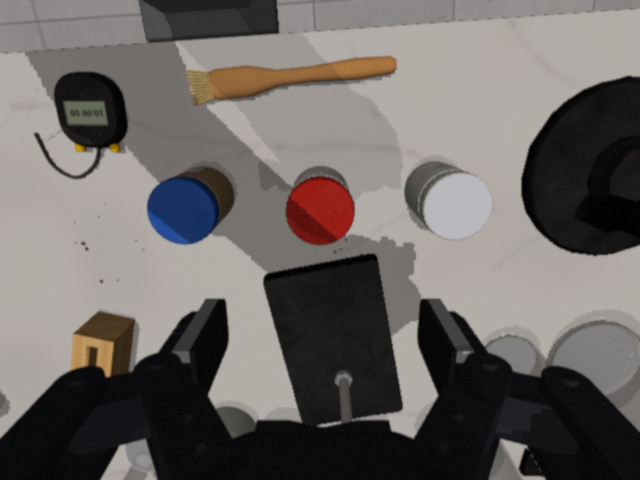

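```bash
python3 -m creep '[{"x":0,"y":0,"z":-20,"rx":0,"ry":0,"rz":10,"jaw":0.9},{"x":0,"y":0,"z":-20,"rx":0,"ry":0,"rz":20,"jaw":0.9},{"x":0,"y":0,"z":-20,"rx":0,"ry":0,"rz":30,"jaw":0.9},{"x":0,"y":0,"z":-20,"rx":0,"ry":0,"rz":40,"jaw":0.9},{"x":0,"y":0,"z":-20,"rx":0,"ry":0,"rz":50,"jaw":0.9},{"x":0,"y":0,"z":-20,"rx":0,"ry":0,"rz":60,"jaw":0.9},{"x":0,"y":0,"z":-20,"rx":0,"ry":0,"rz":70,"jaw":0.9},{"x":0,"y":0,"z":-20,"rx":0,"ry":0,"rz":80,"jaw":0.9},{"x":0,"y":0,"z":-20,"rx":0,"ry":0,"rz":90,"jaw":0.9}]'
python3 -c "
from h import *
st=read_state();print(st['qpos'].round(2));rel([456,276.8,270],Rdown(-3.6),st)"
```

```text
clock: 18.12
position: [455.8, 277.1, 262.3]
orientation: [2.297, 2.143, -0.008]
ft_force: [-0.2, -0.1, 0.2]
finger_gap: 0.899
[-0.52  0.26 -0.09  1.84  0.03  1.04 -0.69]
shift [-0.3  0.2 -7.7] rot [2.000e-02 3.400e-01 8.965e+01] dist 8.0 ang 89.6
```

```bash
python3 -m creep '[{"x":0,"y":0,"z":0,"rx":0,"ry":0,"rz":10,"jaw":0.9},{"x":0,"y":0,"z":0,"rx":0,"ry":0,"rz":20,"jaw":0.9},{"x":0,"y":0,"z":0,"rx":0,"ry":0,"rz":30,"jaw":0.9},{"x":0,"y":0,"z":0,"rx":0,"ry":0,"rz":40,"jaw":0.9},{"x":0,"y":0,"z":0,"rx":0,"ry":0,"rz":50,"jaw":0.9},{"x":0,"y":0,"z":0,"rx":0,"ry":0,"rz":60,"jaw":0.9},{"x":0,"y":0,"z":0,"rx":0,"ry":0,"rz":70,"jaw":0.9},{"x":0,"y":0,"z":0,"rx":0,"ry":0,"rz":80,"jaw":0.9},{"x":0,"y":0,"z":0,"rx":0,"ry":0.3,"rz":89.7,"jaw":0.9},{"x":0,"y":0,"z":0,"rx":0,"ry":0.3,"rz":89.7,"jaw":0.9},{"x":0,"y":0,"z":0,"rx":0,"ry":0.3,"rz":89.7,"jaw":0.9}]'
python3 - <<'E'
from h import *
st=read_state();print(st['qpos'].round(2));rel([456,276.8,54],Rdown(-3.6),st)
p,d=snap('wrist','w15.png');P=cloud('wrist',d,st);x,y,z=P[...,0],P[...,1],P[...,2]
m=(np.hypot(x-456,y-277)<32)&(z>66)&(z<86);m[300:]=0;q=P[m];print(m.sum(),q.mean(0).round(1),cv2.minEnclosingCircle(q[:,:2].astype(np.float32)))
E
```

```text
clock: 19.5
position: [456.3, 277.5, 263.4]
orientation: [-3.14, 0.086, -0.002]
ft_force: [0.1, 0.3, -0.3]
finger_gap: 0.899
[-0.71  0.25  0.13  1.85 -0.04  1.04 -2.19]
shift [ -0.5   0.8 209.4] rot [-0.02 -0.07  0.47] dist 209.0 ang 0.5
3396 [459.  278.1  76.9] ((457.6152648925781, 278.2314453125), 28.228073120117188)
```

View pics/w15.png

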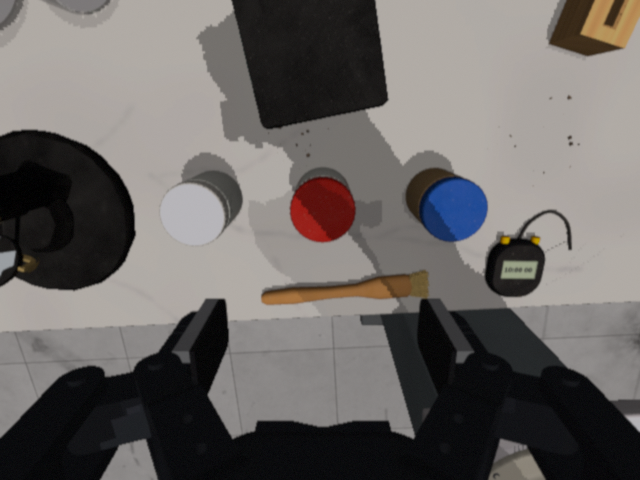

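```bash
python3 -m creep '[{"x":0.5,"y":0,"z":50,"rx":0,"ry":0,"rz":0.4,"jaw":0.9},{"x":0.5,"y":0,"z":100,"rx":0,"ry":0,"rz":0.4,"jaw":0.9},{"x":0.5,"y":0,"z":150,"rx":0,"ry":0,"rz":0.4,"jaw":0.9},{"x":0.5,"y":0,"z":185,"rx":0,"ry":0,"rz":0.4,"jaw":0.9},{"x":0.5,"y":0,"z":202,"rx":0,"ry":0,"rz":0.4,"jaw":0.9},{"x":0.5,"y":0,"z":209,"rx":0,"ry":0,"rz":0.4,"jaw":0.9},{"x":0.5,"y":0,"z":209,"rx":0,"ry":0,"rz":0.4,"jaw":0.9},{"x":0.5,"y":0,"z":209,"rx":0,"ry":0,"rz":0.4,"jaw":0.9}]'
python3 - <<'E'
from h import *
st=read_state();rel([456.8,277.7,54],Rdown(-3.6),st);print(st['qpos'].round(2))
snap('wrist','w16.png')
E
```

```text
clock: 20.55
position: [458.8, 278.7, 56.7]
orientation: [-3.137, 0.102, -0.007]
ft_force: [0.4, 0.3, 0.9]
finger_gap: 0.901
shift [-2.   1.1  2.7] rot [-0.18 -0.26 -0.11] dist 4.0 ang 0.3
[-0.68  0.55  0.1   1.98 -0.09  0.6  -2.15]
```

View pics/w16.png

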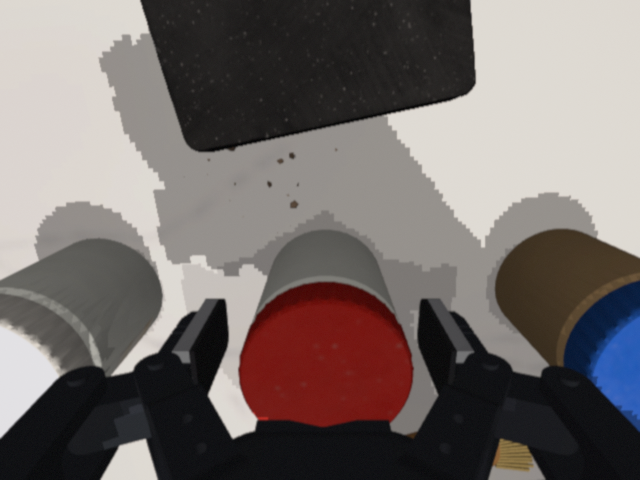

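```bash
python3 -m creep '[{"x":-1.3,"y":0.8,"z":2,"rx":0,"ry":0,"rz":0,"jaw":0.9},{"x":-1.3,"y":0.8,"z":2,"rx":0,"ry":0,"rz":0,"jaw":0.75},{"x":-1.3,"y":0.8,"z":2,"rx":0,"ry":0,"rz":0,"jaw":0.65},{"x":-1.3,"y":0.8,"z":2,"rx":0,"ry":0,"rz":0,"jaw":0.5},{"x":-1.3,"y":0.8,"z":2,"rx":0,"ry":0,"rz":0,"jaw":0.3},{"x":-1.3,"y":0.8,"z":2,"rx":0,"ry":0,"rz":0,"jaw":0.3},{"x":-1.3,"y":0.8,"z":2,"rx":0,"ry":0,"rz":0,"jaw":0.3}]' 50
python3 - <<'E'
from h import *
st=read_state();rel([456.8,277.7,54],Rdown(-3.6),st);print(st['position'].round(1),st['ft_force'].round(1),st['torque'].round(2),st['finger_gap'])
E
```

```text
clock: 21.48
position: [456.6, 277.4, 53.9]
orientation: [-3.138, 0.102, -0.004]
ft_force: [-1.8, -1.0, 5.1]
finger_gap: 0.646
shift [ 0.2 -0.3 -0.1] rot [-0.11 -0.15 -0.12] dist 0.0 ang 0.2
[456.6 277.4  53.9] [-1.8 -1.   5.1] [-0.24  0.27 -0.03] 0.6461081099920781
```

```bash
python3 -m creep '[{"x":0,"y":0,"z":-10,"rx":0,"ry":0,"rz":0,"jaw":0.3},{"x":0,"y":0,"z":-40,"rx":0,"ry":0,"rz":0,"jaw":0.3},{"x":0,"y":0,"z":-90,"rx":0,"ry":0,"rz":0,"jaw":0.3},{"x":0,"y":0,"z":-150,"rx":0,"ry":0,"rz":0,"jaw":0.3},{"x":0,"y":0,"z":-210,"rx":0,"ry":0,"rz":0,"jaw":0.3},{"x":0,"y":0,"z":-236,"rx":0,"ry":0,"rz":0,"jaw":0.3},{"x":0,"y":0,"z":-236,"rx":0,"ry":0,"rz":0,"jaw":0.3}]'
python3 - <<'E'
from h import *
st=read_state();print(st['position'].round(1),st['finger_gap'],st['qpos'].round(2))
rel([457.3,-189.3,290],Rdown(87.8,0),st)
E
```

```text
clock: 22.35
position: [457.0, 277.7, 292.2]
orientation: [-3.135, 0.102, -0.011]
ft_force: [0.2, 0.2, -1.9]
finger_gap: 0.649
[457.  277.7 292.2] 0.6486946788312011 [-0.72  0.22  0.14  1.82 -0.03  1.09 -2.2 ]
shift [ 30.6 466.   -0. ] rot [ 8.000e-02 -5.500e-01 -9.153e+01] dist 467.0 ang 91.5
```

```bash
python3 -m creep '[{"x":2,"y":30,"z":0,"rx":0,"ry":0,"rz":-5,"jaw":0.3},{"x":5,"y":75,"z":0,"rx":0,"ry":0,"rz":-14,"jaw":0.3},{"x":8,"y":120,"z":0,"rx":0,"ry":0,"rz":-23,"jaw":0.3},{"x":11,"y":165,"z":0,"rx":0,"ry":0,"rz":-32,"jaw":0.3},{"x":14,"y":210,"z":0,"rx":0,"ry":0,"rz":-41,"jaw":0.3},{"x":17,"y":255,"z":0,"rx":0,"ry":0,"rz":-50,"jaw":0.3},{"x":20,"y":300,"z":0,"rx":0,"ry":0,"rz":-59,"jaw":0.3},{"x":23,"y":345,"z":0,"rx":0,"ry":0,"rz":-68,"jaw":0.3},{"x":26,"y":390,"z":0,"rx":0,"ry":0,"rz":-77,"jaw":0.3},{"x":28,"y":430,"z":0,"rx":0,"ry":-0.5,"rz":-86,"jaw":0.3},{"x":30.6,"y":466,"z":0,"rx":0,"ry":-0.5,"rz":-91.5,"jaw":0.3},{"x":30.6,"y":466,"z":0,"rx":0,"ry":-0.5,"rz":-91.5,"jaw":0.3}]'
python3 - <<'E'
from h import *
st=read_state();print(st['position'].round(1),st['finger_gap'],st['qpos'].round(2),st['ft_force'].round(1))
rel([457.3,-189.3,146],Rdown(87.8,0),st)
snap('wrist','w17.png')
E
```

```text
clock: 23.85
position: [454.4, -193.1, 287.1]
orientation: [-2.269, -2.171, 0.012]
ft_force: [-0.6, 0.6, -1.3]
finger_gap: 0.646
[ 454.4 -193.1  287.1] 0.6462468037886375 [-0.02  0.16  0.41  1.92 -0.07  1.08  0.37] [-0.6  0.6 -1.3]
shift [  4.6   3.6 141. ] rot [-0.35  0.29 -0.32] dist 141.0 ang 0.6
```

View pics/w17.png

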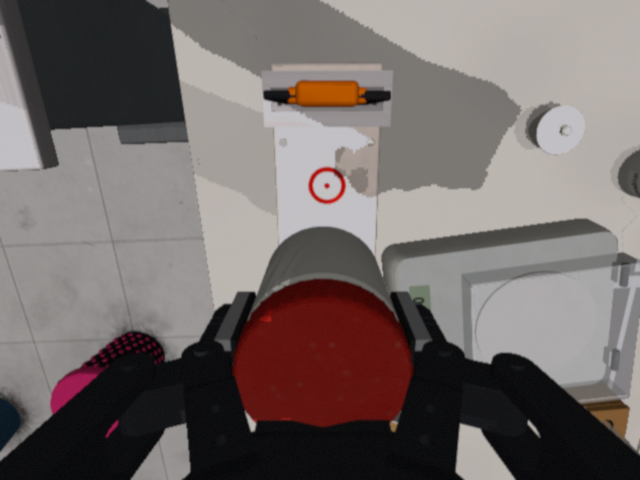

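```bash
python3 -m creep '[{"x":0,"y":0,"z":40,"rx":0,"ry":0,"rz":0,"jaw":0.3},{"x":0,"y":0,"z":80,"rx":0,"ry":0,"rz":0,"jaw":0.3},{"x":0,"y":0,"z":110,"rx":0,"ry":0,"rz":0,"jaw":0.3},{"x":0,"y":0,"z":125,"rx":0,"ry":0,"rz":0,"jaw":0.3},{"x":0,"y":0,"z":135,"rx":0,"ry":0,"rz":0,"jaw":0.3},{"x":0,"y":0,"z":135,"rx":0,"ry":0,"rz":0,"jaw":0.3},{"x":0,"y":0,"z":135,"rx":0,"ry":0,"rz":0,"jaw":0.3},{"x":0,"y":0,"z":135,"rx":0,"ry":0,"rz":0,"jaw":0.3},{"x":0,"y":0,"z":135,"rx":0,"ry":0,"rz":0,"jaw":0.3}]'
python3 - <<'E'
from h import *
st=read_state();print(st['position'].round(1),st['finger_gap'],st['joint_velocities'].round(3),st['ft_force'].round(1))
rel([457.3,-189.3,146],Rdown(87.8,0),st)
p,d=snap('wrist','w18.png');P=cloud('wrist',d,st);x,y,z=P[...,0],P[...,1],P[...,2]
q=p.astype(int);m=(q[...,0]>q[...,1]+50)&(q[...,0]>q[...,2]+50)&(z<20)&(abs(x-457)<40)&(abs(y+189)<40);print('ring',m.sum(),P[m].mean(0) if m.sum() else 0)
b=(abs(z-61)<6)&(x>370)&(x<530)&(y>-160)&(y<-50)
r=cv2.minAreaRect(P[b][:,:2].astype(np.float32));print('block',b.sum(),r,np.median(z[b]))
m=(z>172)&(z<186)&(abs(y+104)<15)&(abs(x-460)<30);print('tab',P[m].mean(0),cv2.minAreaRect(P[m][:,:2].astype(np.float32)))
snap('scene','s18.png');snap('top','t18.png')
for n,c in [('s18',(150,340,260,460)),('t18',(180,300,260,460))]:
    p=cv2.imread(f'pics/{n}.png');cv2.imwrite(f'pics/{n}c.png',cv2.resize(p[c[0]:c[1],c[2]:c[3]],None,fx=3,fy=3,interpolation=cv2.INTER_CUBIC))
E
```

```text
clock: 25.02
position: [456.1, -190.6, 154.2]
orientation: [2.263, 2.177, -0.007]
ft_force: [-0.2, -0.1, -1.3]
finger_gap: 0.644
[ 456.1 -190.6  154.2] 0.6436866562721347 [ 0.002  0.003 -0.001  0.002 -0.    -0.001  0.   ] [-0.2 -0.1 -1.3]
shift [1.4 1.2 8.2] rot [-0.11  0.23 -0.03] dist 8.0 ang 0.3
ring 581 [ 457.53685749 -179.68397094   10.97828479]
block 8229 ((460.5665588378906, -102.76319122314453), (45.74248123168945, 112.44940948486328), 87.742431640625) 60.47823540658226
tab [ 460.02269374 -103.86473444  181.24299016] ((460.00726318359375, -103.72779083251953), (14.11528205871582, 36.24846649169922), 87.64435577392578)
```

View pics/s18c.png

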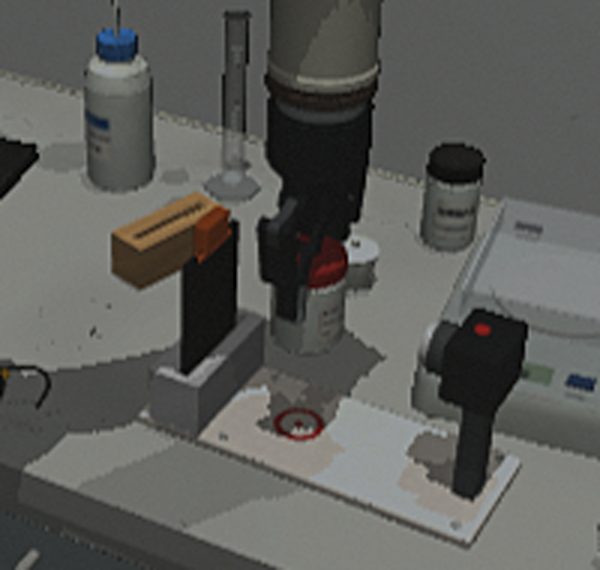

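View pics/w18.png

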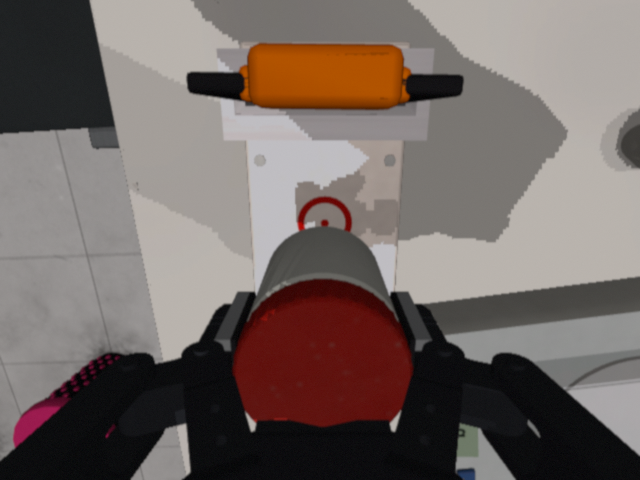

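```bash
python3 -m creep '[{"x":1.7,"y":1.4,"z":4,"rx":0,"ry":0.2,"rz":0,"jaw":0.3},{"x":1.7,"y":1.4,"z":8,"rx":0,"ry":0.2,"rz":0,"jaw":0.3},{"x":1.7,"y":1.4,"z":8,"rx":0,"ry":0.2,"rz":0,"jaw":0.3},{"x":1.7,"y":1.4,"z":8,"rx":0,"ry":0.2,"rz":0,"jaw":0.3},{"x":1.7,"y":1.4,"z":8,"rx":0,"ry":0.2,"rz":0,"jaw":0.3},{"x":1.7,"y":1.4,"z":8,"rx":0,"ry":0.2,"rz":0,"jaw":0.3}]'
python3 - <<'E'
from h import *
st=read_state();print(st['position'].round(1),st['finger_gap'],abs(st['joint_velocities']).max().round(4),st['ft_force'].round(1))
rel([457.5,-188.9,146],Rdown(87.8,0),st)
p,d=snap('scene','s19.png');P=cloud('scene',d);K,T=Twc('scene')
x,y,z=P[...,0],P[...,1],P[...,2]
p=cv2.imread('pics/s19.png')
# jar body points
m=(np.hypot(x-457,y+189)<33)&(z>94)&(z<150)&(np.abs(p[...,2].astype(int)-p[...,1])<20)&(p[...,1]>60)
q=P[m]
from scipy.optimize import least_squares
f=least_squares(lambda a:np.hypot(q[:,0]-a[0],q[:,1]-a[1])-28,(457,-189),loss='soft_l1');print('scene jar fit',m.sum(),f.x.round(1))
red=(p[...,2].astype(int)>p[...,1]+50)&(np.hypot(x-457,y+189)<33)&(z>140);print('lid z',np.percentile(z[red],[5,50,98]).round(1))
phis=np.arange(150,330,.5);zs=np.arange(168,92,-.3)
a=unwrap(p,K,T,*f.x,28,phis,zs);a=cv2.resize(a,None,fx=2,fy=2)
for g in range(150,330,15):
    i=(g-150)*4;cv2.line(a,(i,0),(i,12),(0,255,0),1);cv2.putText(a,str(g),(i,30),0,.4,(0,255,0))
cl=cv2.createCLAHE(3,(4,4));l=cv2.cvtColor(a,cv2.COLOR_BGR2LAB);l[...,0]=cl.apply(l[...,0]);a=cv2.cvtColor(l,cv2.COLOR_LAB2BGR)
cv2.imwrite('pics/unw2.png',a)
cv2.imwrite('pics/s19c.png',cv2.resize(p[200:320,310:440],None,fx=5,fy=5,interpolation=cv2.INTER_CUBIC))
E
```

```text
clock: 25.92
position: [457.2, -188.9, 145.8]
orientation: [-2.263, -2.177, 0.003]
ft_force: [0.7, -0.2, -1.8]
finger_gap: 0.643
[ 457.2 -188.9  145.8] 0.643274161256414 0.0011 [ 0.7 -0.2 -1.8]
shift [ 0.   0.3 -0.2] rot [-0.16  0.02 -0.03] dist 0.0 ang 0.2
scene jar fit 300 [ 456.7 -187.3]
lid z [167.  168.5 170.3]
```

View pics/unw2.png

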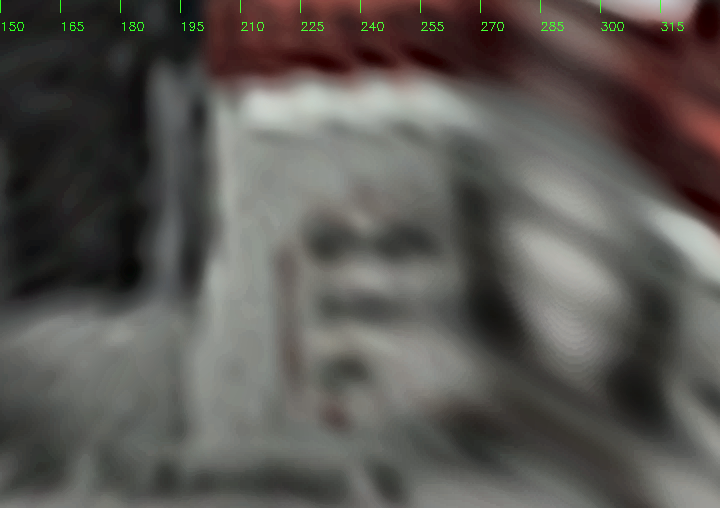

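View pics/s19c.png

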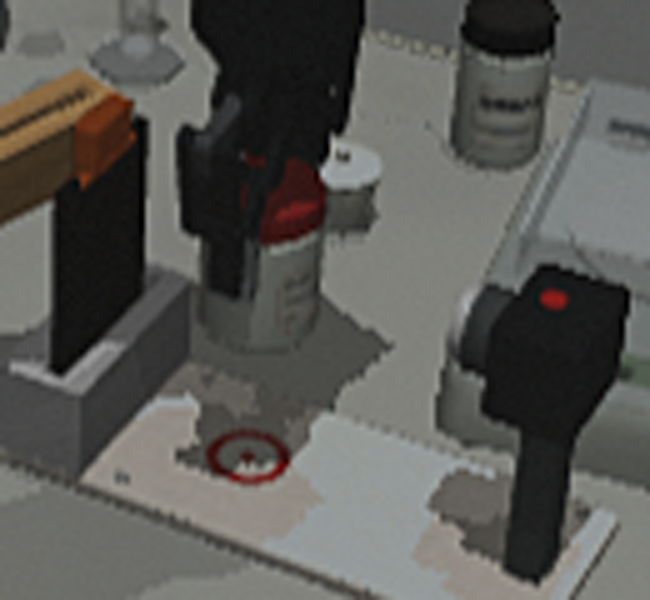

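```bash
python3 - <<'E'
from h import *
d=np.load('scene0.npy');P=cloud('scene',d);x,y,z=P[...,0],P[...,1],P[...,2]
p=cv2.imread('pics/scene0.png').astype(int)
m=(p[...,2]>p[...,1]+50)&(p[...,2]>p[...,0]+50)&(abs(x-457)<40)&(abs(y+189)<40)&(z<30)
q=P[m];print('scene ring',m.sum(),q.mean(0).round(1),[(q[:,i].min()+q[:,i].max())/2 for i in (0,1)])
st=read_state()
p,d=snap('top','t20.png');P=cloud('top',d);x,y,z=P[...,0],P[...,1],P[...,2]
m=(z>174)&(z<188)&(abs(x-460)<60)&(abs(y+105)<25);print('plate top view',m.sum(),P[m].mean(0),z[m].max())
for n,c in [('red',None),('white',(459,385)),('blue',(450,163))]:
    if c: k=(np.hypot(x-c[0],y-c[1])<30)&(z>60);print(n,P[k].mean(0).round(1))
E
```

```text
scene ring 56 [ 457.9 -186.6    9.6] [np.float64(459.4633663761515), np.float64(-186.31498587897036)]
plate top view 86 [ 459.87319841 -105.1607893   181.21893514] 187.0218505881569
white [458.8 384.1  75.9]
blue [449.8 162.6  73.7]
```

```bash
python3 -c "
from h import *
st=read_state();print(st['clock'],st['position'].round(1),st['finger_gap'],abs(st['joint_velocities']).max(),st['ft_force'].round(1))
print(hand_in())"
```

```text
26.025 [ 457.2 -188.9  145.8] 0.6430724927576001 0.0017671143700726548 [-0.1  0.7 -1. ]
the job is handed in; nothing more can be done
None
```

The backing plate is fully down in the stand slot and released. The red-lidded jar is held upright above the round mark with its label facing the lens. I handed in at 26 s of the 70 s allowed; no verdict was reported.

**Last checks**
- **Plate:** its top measures 181 mm above the bench, matching the given height, and it stands practically upright.
- **Jar position:** the gripper puts the jar at about (457, -189) mm with its middle at about 130 mm, and the arm was still.
- **Label:** its centre direction came out at 267.8° from the wrist camera and about 269.5° from the scene camera. The target was 267.8°, so it should be within about 2°.
- **Neighbours:** the white and blue jars measured within about 1.5 mm of where they stood.

**What disagreed**
- **Mark position:** the cameras differ by up to 4 to 5 mm in y: -191 mm from the top camera, -188 from the wrist and -186.5 from the scene. I aimed between them; the scene camera alone puts the jar within about 2 mm of the mark.
- **Two grasps of the jar:** a joint limit would have made the final pose hard to reach with the first grip. I set the jar back down in place, turned the gripper half round and gripped it again.
- **Refused moves:** two move calls were refused because their rows left out some keys. Nothing moved and no harm was done.

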